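# Ball dish brought to the calorimeter

## Task

Get the weighed ball ready to go into the calorimeter: lift the wooden lid off the copper cup, lay it squarely, without dropping it, on the pile of two lids, edges in line, and let go of it. Then lift the blue spouted dish off the balance and carry it, level and with the loose steel ball staying near its middle, to the side of the cup opposite the handle, turning it a quarter turn or so until the spout points straight towards the handle with its tip over the middle of the open mouth and the underside of the dish about 2 cm above the rim. Finish there still holding the dish level and still, without putting it down or tipping it, and leave the cup, the pile and everything else where they stand.

Things in the scene. Friction and masses are not known exactly. Their poses are not given: they have to be found in the camera images.
- dish: Blue porcelain dish on the balance pan: round, 64 mm outer diameter, 28 mm high, upright outer wall (3 mm thick), concave floor (radius of curvature 60 mm, 5 mm thick at the middle), one spout; 0.09 kg. Origin: centre of underside; z up, x to the spout, which starts roughly away from the robot. Gripped from above across y, square to the spout, where the wall is flat for 12 mm
- dish_spout (a point): The tip of the dish's pouring spout, 41 mm from the dish's axis along its x, 26 mm above the dish's underside; the spout is about 12 mm wide
- ball_center (a point): Centre of the loose bright steel ball, 20 mm diameter, 0.033 kg, which rests in the middle of the dish's concave floor (centre 15 mm above the dish's underside) and rolls freely. Its axes mean nothing
- balance_pan (a point): Centre of the top face of the balance's round steel pan, 120 mm diameter, 55 mm above the bench. The balance is a low white box 215 mm by 170 mm, 39 mm high, fixed; its display side faces the robot
- cup: The copper calorimeter cup: open, round, 54 mm outer diameter, 80 mm high, wall 2.5 mm, with one loop handle on its side (reaching 53 mm from the axis, between 17 and 59 mm height). Loose, 0.2 kg. Origin: centre of its underside; z up, x points from the axis to the handle, which points roughly to the robot's right
- cup_mouth (a point): Centre of the cup's mouth, level with its rim, 80 mm above the bench; the opening is 49 mm across
- lid: The square plywood lid lying loose on the cup's rim, 64 mm by 64 mm by 12 mm thick, 0.04 kg, with two small holes; it overhangs the rim by 5 mm at the middle of each side. Origin: centre of its underside, 80 mm above the bench at the start; x and y along its edges (a square: any quarter turn looks the same apart from the small second hole)
- pile_top: The upper of the two equal plywood lids piled on the bench, 64 mm by 64 mm by 12 mm; its top face is 24 mm above the bench. Origin: centre of its underside; x and y along its edges. Loose: fingertips reaching below a carried lid would catch on it
- pile_base: The lower of the two piled lids, the same size, lying on the bench. Origin: centre of its underside
- big_dish: Bystander: an empty larger blue spouted dish on the bench, 88 mm diameter, 30 mm high. Origin: centre of its underside
- mortar: Bystander: white porcelain mortar, 90 mm across, 50 mm high, with a pestle leaning in it to about 85 mm height. Origin: centre of its underside
- spoon: Bystander: steel spoon 160 mm long lying on the bench. Origin: near the middle of its length, underside
- reagent: Bystander: amber glass jar with a black cap, 52 mm diameter, 105 mm high. Origin: centre of its underside
- stopper: Bystander: cork stopper, 32 mm across the top, 28 mm high, standing on its narrow end. Origin: centre of its underside
- beaker: Bystander: empty clear glass beaker, 68 mm diameter, 90 mm high. Origin: centre of its underside
Things that resemble listed ones, but are neither listed nor needed, are in the scene too. Of the things that look like the cup, the smallest one is meant. What is shaped like the pile_top but purple is not meant.

How it is judged:
On the way, in this order (a step that is already met when the one before it is completed fails the run):
1. the cup's lid lies squarely on the pile of two lids and has been let go (horizontal distance between lid and pile_top below 0.007 m and z of lid in the frame of pile_top between 0.009 and 0.015 m and (angle between the x axis of lid and the x axis of pile_top, either way round below 0.12 rad or angle between the x axis of lid and the y axis of pile_top, either way round below 0.12 rad) and contact force between lid and the fingers below 0.1 N), for 0.2 s.
2. the dish has been lifted well clear of the balance pan with the ball in it (height (world z) of dish above 0.08 m and contact force between the fingers and dish above 0.5 N and horizontal distance between ball_center and dish below 0.016 m), for 0.2 s.
At the end, for the whole second after the job is handed in: Dish held still in the fingers, level to 6 deg, opposite the handle, not touching the cup: spout tip within 15 mm of mid-mouth, aimed at the handle to 11 deg, underside 4-50 mm over the rim, ball within 8 mm of its middle; lid released on the pile in line (7 mm, 7 deg); cup upright (horizontal distance between dish_spout and cup_mouth below 0.015 m and x of dish in the frame of cup below -0.02 m and angle between the x axis of dish and the x axis of cup, either way round below 0.2 rad and z of dish in the frame of cup_mouth between 0.004 and 0.05 m and contact force between the fingers and dish above 0.5 N and contact force between dish and cup below 0.05 N and angle between dish's own z axis and vertical below 0.1 rad and linear speed of dish below 0.03 m/s and horizontal distance between ball_center and dish below 0.008 m and z of ball_center in the frame of dish between 0.01 and 0.022 m and horizontal distance between lid and pile_top below 0.007 m and z of lid in the frame of pile_top between 0.009 and 0.015 m and (angle between the x axis of lid and the x axis of pile_top, either way round below 0.12 rad or angle between the x axis of lid and the y axis of pile_top, either way round below 0.12 rad) and horizontal distance between pile_top and pile_base below 0.007 m and z of pile_top in the frame of pile_base above 0.009 m and angle between cup's own z axis and vertical below 0.05 rad); the arm keeps its last pose, push and grip.
It fails at once if the lid is dropped (it falls freely by more than about 13 mm) (linear speed of lid above 0.5 m/s and contact force between lid and the fingers below 0.01 N).
It fails at once if the ball rolls more than 16 mm from the dish's middle (horizontal distance between ball_center and dish above 0.016 m).
It fails at once if the dish is tipped by more than 11 degrees (angle between dish's own z axis and vertical above 0.2 rad).
It fails at once if the cup or the pile is pushed by more than 20 mm, or the cup tipped (distance of any of cup, pile_base, pile_top from where it was at the start of the episode above 0.02 m or angle between cup's own z axis and vertical above 0.25 rad).
It fails at once if a bystander is moved by more than 20 mm (distance of any of big_dish, mortar, spoon, reagent, stopper, beaker from where it was at the start of the episode above 0.02 m).
It also fails if it takes over 64 s, if anything falls off the work surface, if the arm or the gripper's body presses on something with over 40 N, if the wrist force passes 120 N, or if a joint passes its speed limit or range.

## Robot

A 7-joint arm with a two-finger parallel gripper is mounted at the origin on the work surface. World frame = base frame: x ahead of the robot, y to its left, z up, the work surface at z = 0. Lengths are in m, angles in rad, forces in N, time in s.
With the tool pointing down it reaches from about 0.425 to 0.875 m from the base axis. Payload 4.7 kg.
Tool frame: the origin (TCP) lies on the centre line of the jaws, within the pads' length; the fingertips stand 14 mm ahead of it and the grasp point (between the pads) lies 5 mm behind it; z points along the fingers, y is the direction in which the jaws open and shut (so a half turn about z gives the same grasp; the last joint's range is limited). The gripper opens to 87 mm and grips with 3 to 60 N. Pads are 19 mm wide; open, the fingers measure 117 mm over their backs; the gripper's body (75 mm by 190 mm) begins 51 mm behind the grasp point.
Start: joints at [1.334, 0.321, -0.07, 1.45, 0.023, 1.371, -0.057], TCP at [0.161, -0.63, 0.237] pointing down, gripper open.
Joint ranges: [-2.86, 2.86], [-0.3, 2.09], [-1.38, 1.24], [0.06, 2.45], [-1.56, 4.7], [0.09, 2.05], [-2.69, 2.69]. Speed limits (rad/s): [2.57, 2.57, 3.14, 3.14, 3.14, 3.14, 3.14].

## Interface

Orientations are given as a rotation vector (axis times angle).
In Python, from bench import ctrl gives the robot as it stands. The module is installed in compiled form; this text tells all that it offers.
- The arm moves only by the tool step_arm, never from a script. Its argument "plan" is a list of rows, each a list of 3 entries, a list of its own where there are three numbers: the turn, a rotation vector about the tool's x, y, z in rad, then the shift along the tool's x, y, z in m, then the closure in counts, from 0 (fully open) to 255 (shut). In form: [[[rx, ry, rz], [x, y, z], hand], ...]. A call has exactly 10 rows; each row is the pose to reach, as a shift and turn from the pose commanded when the call began, along the tool's axes at that moment; what a row does not reach only later rows make up. A row lasts 1/8 s, in which the tool goes at most 62.5 mm and 10.7 degrees, less where a joint would pass 70% of its speed; a pose out of reach is approached as far as the arm can. A call with a gripper value outside its range is refused whole. The fingers move at their own pace and stop on an object; "squeeze" is the grip in N (left out, the last holds). Time passes only in rows, so rows that repeat a pose let the fingers close, or fill a call up. It gives the time, the measured TCP pose, the force and the opening at its end, in the units of the state.
- ctrl.get_state(): the state, without advancing time (a new reading comes with each control period).
- ctrl.get_image(name): name is "side" or "top"; returns the picture (384x512x3 uint8, red, green, blue); there is no depth.
- ctrl.calibration(name): a dict with "fov_y" (degrees; the focal length in pixels is half the picture's height over the tangent of half this angle, whatever the lens; pixels are square), "cx", "cy" (the principal point, pixels), "rvec" (rotation vector, rad) and "tvec" (3), from world to camera coordinates, as OpenCV has them. Camera axes: x right, y down, z forward; pixel columns grow to the right and rows downward; lengths in m; the calibration is good to about 2 mm. A picture is of the moment at which its call begins. calibration takes no time and is no camera call.
- ctrl.close_job(): hands the job in, once; it reports no verdict.
Trained networks look in the newest picture that a camera, given by its name, has taken for a name from the list of things; names that differ only in an ending like _2 or _b are one class to them, and where a whole thing is asked for, a point or a joint stands for the part that bears it (a point fixed in the world has none). Each returns a list of dicts, best first, with "score" (0 to 1); they miss things now and then, are a little off and sometimes report something else, mostly with a low value. They report only what shows in the picture. A call takes as long as a camera call. They do not tell look-alikes from the thing itself.
- ctrl.cut_out(camera, label): "pixels" (384x512 bool, what is visible of it) and "rect" ([left, top, width, height] in pixels, round what is visible of it).
The state is a dict: "time": time; "joint_positions": joint angles; "qd": joint speeds; "joint_torque": joint torques, N m; "position": TCP position; "tool_rot": TCP orientation; "ft_force": force on the tool from outside, world axes, zero at the start; "torque": the same for the moment, N m; "grip_width": opening from 0.0 (shut) to 1.0 (fully open).
Only numpy, scipy, OpenCV 4.12 (cv2) and the standard library are available. Lean on these libraries where they do the work, as an engineer would, in place of code of your own. Each camera call takes 0.05 s, during which the arm holds its last target.

## Working session

There is one attempt and no reset: what is moved stays moved. The work goes in short steps, Python scripts to look and compute and a tool call to move; the robot and the scene stay as the last step left them, time stands still between calls to the robot, and variables do not carry over. Pictures are saved under pics/ and viewed, and the job is handed in when it is done.

Besides the shell and the picture viewer there is one more tool, called after "Call:" as name([rows], argument=value, ...), one row to a line, values as JSON. step_arm: Moves the arm, as the interface text tells. Its arguments: {"type":"object","properties":{"plan":{"type":"array"},"squeeze":{"type":"number"}},"required":["plan"]}

```bash
mkdir -p pics; ls
python3 - <<'E'
from bench import ctrl
import cv2,numpy as np
s=ctrl.get_state(); print(s)
for n in ['side','top']:
    c=ctrl.calibration(n); print(n,c)
    im=ctrl.get_image(n); cv2.imwrite(f'pics/{n}0.png',cv2.resize(im[:,:,::-1],(800,600),interpolation=cv2.INTER_CUBIC)); np.save(f'pics/{n}0.npy',im)
E
```

```text
pics
{'time': 0.0, 'joint_positions': array([ 1.33407884,  0.32182685, -0.07007803,  1.45166128,  0.02262031,
        1.37079918, -0.05686471]), 'qd': array([-0.00047897,  0.0008923 ,  0.00060232, -0.00011267, -0.0004912 ,
       -0.00023512, -0.00052211]), 'joint_torque': array([ 2.33416386e-04, -4.91288602e+01, -4.03900445e-01, -3.12530959e+01,
       -6.37785648e-02,  4.36322833e-02,  1.90002629e-04]), 'position': array([ 0.16113981, -0.62917046,  0.23546583]), 'tool_rot': array([-3.11504870e+00, -3.92815386e-01,  5.60516192e-04]), 'ft_force': array([ 0.33917922, -0.18676762, -0.56031462]), 'torque': array([ 0.00054294,  0.01347709, -0.03137448]), 'grip_width': 0.9989161692597559}
side {'fov_y': 56.27045120748536, 'cx': 262.47111766032236, 'cy': 191.92451128007892, 'rvec': array([ 2.14014045, -0.22938658,  0.15508233]), 'tvec': array([-0.53605163,  0.10361243,  0.94312071])}
top {'fov_y': 50.07130197741946, 'cx': 255.6998030020872, 'cy': 197.24432035385018, 'rvec': array([ 2.14338324, -2.1305484 ,  0.21180279]), 'tvec': array([-0.03864909,  0.52551024,  1.3733409 ])}
```

View pics/side0.png

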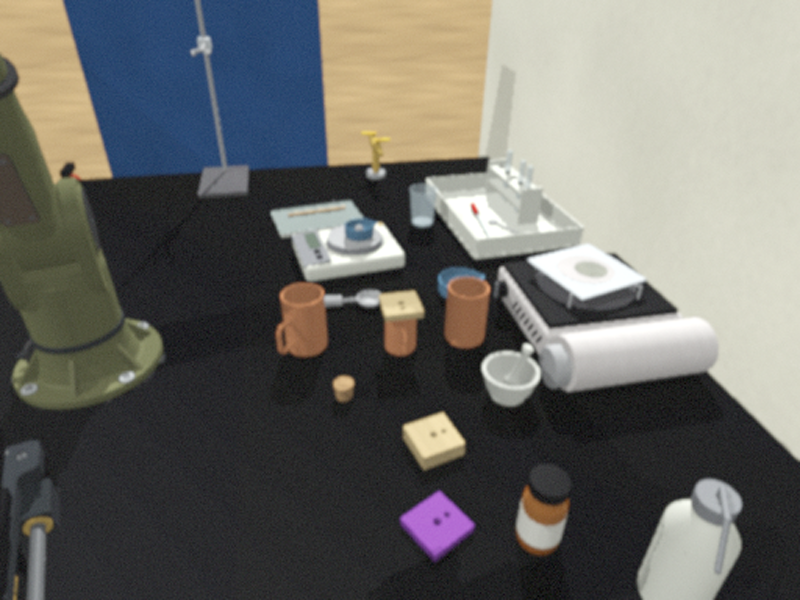

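View pics/top0.png

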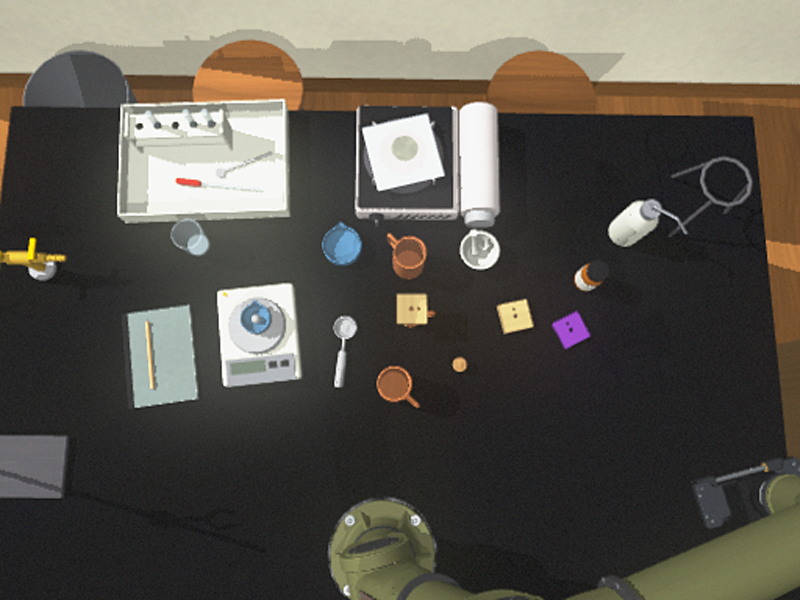

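The copper mugs in the top view (800x600) are at (412,309) with the square lid on it, (408,257) and (394,384). The lidded one is the smallest, so it is the one meant. The square piles are at (515,316), wood coloured, and (571,330), purple; the wooden one is meant. The dish sits on the balance at (257,318) with its spout pointing up and slightly right. I'll check these in crops and measure them.

```bash
cat > h.py <<'E'
import numpy as np,cv2
from bench import ctrl
from scipy.spatial.transform import Rotation as R
def cam(n):
    c=ctrl.calibration(n); f=192/np.tan(np.radians(c['fov_y'])/2)
    K=np.array([[f,0,c['cx']],[0,f,c['cy']],[0,0,1]]); return K,c['rvec'],c['tvec']
def proj(n,P):
    K,r,t=cam(n); return cv2.projectPoints(np.asarray(P,float).reshape(-1,3),r,t,K,None)[0].reshape(-1,2)
def unproj(n,uv,z):
    K,r,t=cam(n); Rm=cv2.Rodrigues(r)[0]; C=-Rm.T@t
    uv=np.asarray(uv,float).reshape(-1,2)
    d=(Rm.T@np.linalg.inv(K)@np.c_[uv,np.ones(len(uv))].T).T
    return C+d*((z-C[2])/d[:,2])[:,None]
def crop(n,im,box,s,name,pts=None):
    l,t,w,h=box; c=cv2.resize(im[t:t+h,l:l+w,::-1],(w*s,h*s),interpolation=cv2.INTER_CUBIC)
    if pts is not None:
        for p in pts:
            q=((np.array(p)-[l,t]+.5)*s).astype(int); cv2.circle(c,tuple(int(v) for v in q),2,(0,255,0),-1)
    cv2.imwrite('pics/'+name,c)
E
python3 - <<'E'
from h import *
K,r,t=cam('top');Rm=cv2.Rodrigues(r)[0];print('camtop',-Rm.T@t)
K,r,t=cam('side');Rm=cv2.Rodrigues(r)[0];print('camside',-Rm.T@t)
out={}
for l in ['lid','pile_top','dish','cup','ball_center','big_dish','mortar','spoon','stopper','beaker','reagent']:
    for n in ['top','side']:
        for i,d in enumerate(ctrl.cut_out(n,l)):
            print(n,l,round(d['score'],2),d['rect'],int(d['pixels'].sum()))
            out[f'{n}_{l}_{i}']=d['pixels']
np.savez_compressed('masks0.npz',**out)
im=np.load('pics/top0.npy'); crop('top',im,(235,160,140,100),5,'c_top0.png')
crop('top',im,(135,175,70,80),7,'c_dish0.png')
im=np.load('pics/side0.npy'); crop('side',im,(170,120,150,190),3,'c_side0.png')
E
```

```text
camtop [ 0.27393384 -0.00861025  1.44520106]
camside [ 0.34519658 -0.83177102  0.61364472]
top lid 0.62 [256.3, 186.4, 14.0, 22.6] 364
side lid 0.71 [243.0, 188.4, 27.0, 16.8] 371
top pile_top 0.88 [354.7, 199.6, 25.8, 19.9] 320
top pile_top 0.52 [322.2, 188.8, 17.1, 28.1] 343
side pile_top 0.9 [256.5, 266.2, 41.5, 28.7] 775
side pile_top 0.87 [258.5, 317.9, 44.7, 37.1] 1081
side pile_top 0.5 [332.6, 295.7, 32.6, 57.9] 1558
top dish 0.75 [155.2, 193.3, 16.8, 22.1] 266
side dish 0.81 [221.2, 139.0, 19.7, 14.9] 224
top cup 0.78 [240.2, 236.2, 26.8, 22.2] 396
top cup 0.63 [246.4, 151.2, 25.4, 25.0] 507
side cup 0.84 [283.3, 175.3, 30.3, 45.4] 1164
side cup 0.6 [176.2, 179.1, 29.2, 50.0] 1190
side cup 0.58 [243.5, 203.0, 23.2, 24.3] 408
top big_dish 0.94 [205.7, 144.5, 21.7, 27.1] 502
side big_dish 0.52 [281.0, 168.5, 30.6, 17.5] 217
top mortar 0.93 [294.0, 146.5, 29.3, 28.5] 483
side mortar 0.88 [310.1, 220.2, 34.9, 38.9] 1058
top spoon 0.74 [214.7, 201.6, 12.2, 45.1] 278
top spoon 0.68 [153.3, 191.3, 20.6, 22.8] 279
side spoon 0.75 [210.7, 184.3, 31.9, 11.5] 158
top stopper 0.71 [204.9, 144.3, 23.0, 27.9] 497
top stopper 0.63 [291.8, 230.6, 7.7, 5.7] 49
side stopper 0.42 [213.7, 239.7, 10.2, 18.7] 161
top beaker 0.66 [111.6, 139.7, 23.6, 22.4] 420
side beaker 0.69 [259.1, 115.6, 19.8, 31.1] 416
top reagent 0.64 [365.1, 166.4, 26.7, 21.0] 343
side reagent 0.82 [331.0, 296.6, 37.2, 57.8] 1473
```

View pics/c_top0.png

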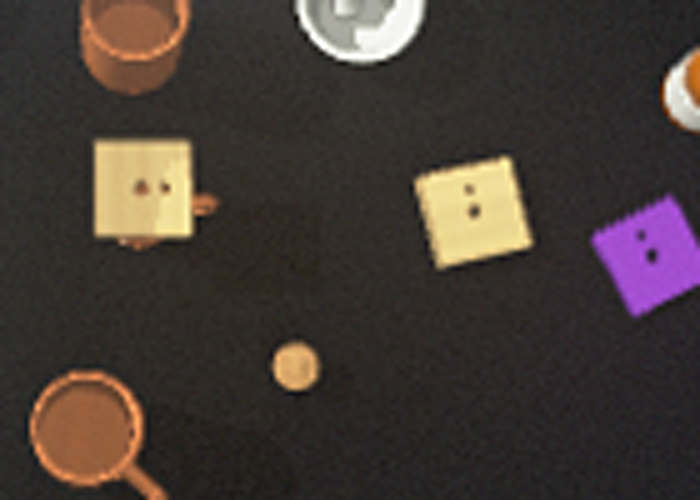

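View pics/c_dish0.png

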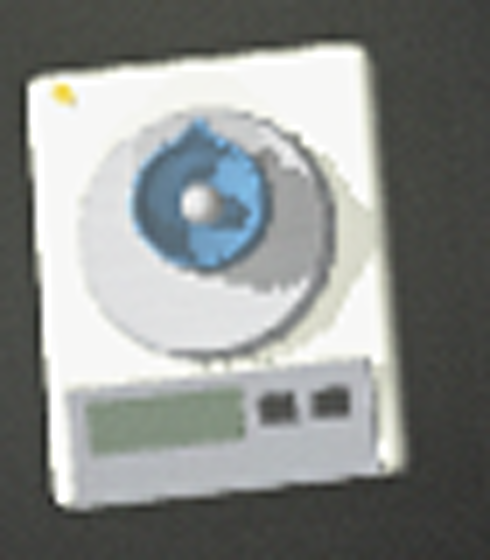

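View pics/c_side0.png

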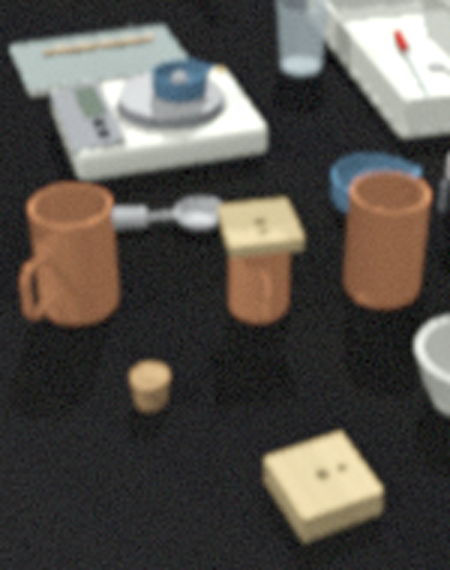

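The crops confirm it. The lidded cup, the smallest mug, has its lid centre at px (263.6,197.6) and its handle to the right. The wooden pile is at (330,202) and the purple square at (365,212) is not meant. The dish is at px (164,205) with the ball in its middle and the spout at (163,193). Next I'll fit models to the silhouettes.

```bash
cat > fit.py <<'E'
from h import *
from scipy.optimize import minimize
S=4
def softmask(im,kind,box):
    l,t,w,h=box
    c=cv2.resize(im[t:t+h,l:l+w],(w*S,h*S),interpolation=cv2.INTER_CUBIC)
    hsv=cv2.cvtColor(c,cv2.COLOR_RGB2HSV); H,s,v=[hsv[...,i].astype(int) for i in range(3)]
    if kind=='wood': m=(H>12)&(H<36)&(s>45)&(v>95)
    if kind=='copper': m=((H<12)|(H>172))&(s>70)&(v>60)
    if kind=='blue': m=(H>92)&(H<118)&(s>75)&(v>45)
    m=m.astype(np.uint8)
    m=cv2.morphologyEx(m,cv2.MORPH_CLOSE,np.ones((9,9),np.uint8))
    n,lab,st,_=cv2.connectedComponentsWithStats(m)
    return lab,st
def comp(im,kind,box,uv):
    lab,st=softmask(im,kind,box)
    x,y=[int((uv[i]-box[i]+.5)*S) for i in range(2)]
    k=lab[y,x]
    if k==0: k=1+np.argmax(st[1:,4])
    m=(lab==k).astype(np.uint8)
    cs,_=cv2.findContours(m,cv2.RETR_EXTERNAL,cv2.CHAIN_APPROX_NONE)
    o=np.zeros_like(m); cv2.drawContours(o,cs,-1,1,-1); return o
def hullmask(n,P,box):
    uv=proj(n,P); l,t,w,h=box
    q=((uv-[l,t]+.5)*S-.5)
    hull=cv2.convexHull(q.astype(np.float32))
    o=np.zeros((h*S,w*S),np.uint8)
    cv2.fillConvexPoly(o,np.round(hull*16).astype(np.int32),255,cv2.LINE_AA,4)
    return o/255.
def box3(x,y,yaw,z0,hz,a=.032):
    c,s=np.cos(yaw),np.sin(yaw)
    return [[x+c*i*a-s*j*a,y+s*i*a+c*j*a,z] for i in(-1,1) for j in (-1,1) for z in (z0,z0+hz)]
def fit(p0,model,views,scale):
    # views list of (cam,mask,box)
    def cost(q):
        p=p0+q*scale
        return sum(np.abs(hullmask(n,model(p),b)-m).sum()/m.sum() for n,m,b in views)
    best=None
    q0=np.zeros(len(p0))
    for k in range(3):
        sim=np.vstack([q0]+[q0+np.eye(len(p0))[i]*(1 if k%2==0 else -.5) for i in range(len(p0))])
        r=minimize(cost,q0,method='Nelder-Mead',options=dict(initial_simplex=sim,xatol=1e-3,fatol=1e-5)); q0=r.x
    return p0+q0*scale,r.fun
E
python3 - <<'E'
from fit import *
top=np.load('pics/top0.npy');side=np.load('pics/side0.npy')
sc=np.array([.005,.005,.15])
def do(name,z0,hz,ut,us,tb,sb,yaws):
    mt=comp(top,'wood',tb,ut);ms=comp(side,'wood',sb,us)
    p=unproj('top',[ut],z0+hz)[0]
    for nm,V in [('top',[('top',mt,tb)]),('side',[('side',ms,sb)]),('both',[('top',mt,tb),('side',ms,sb)])]:
        best=min((fit(np.array([p[0],p[1],y]),lambda q:box3(q[0],q[1],q[2],z0,hz),V,sc) for y in yaws),key=lambda a:a[1])
        print(name,nm,np.round(best[0],4),round(best[1],4))
    return best[0],mt,ms
b=(240,175,50,45)
lp,_,_=do('lid',.08,.012,(263.6,197.6),(257,196),(245,178,45,40),(232,178,50,40),[0,.1,-.1])
pp,_,_=do('pile',0,.024,(329.8,202.4),(277,280),(305,180,50,50),(245,255,65,55),[.2,.1,.35])
crop('top',top,(235,160,140,100),5,'c_top1.png',np.r_[proj('top',box3(*lp,.08,.012)),proj('top',box3(*pp,0,.024))])
crop('side',side,(220,170,90,140),5,'c_side1.png',np.r_[proj('side',box3(*lp,.08,.012)),proj('side',box3(*pp,0,.024))])
E
```

```text
lid top [ 0.5192 -0.0597  0.0083] 0.0438
lid side [ 0.5179 -0.0594 -0.0179] 0.2336Traceback (most recent call last):
  File "<stdin>", line 12, in <module>
  File "<stdin>", line 8, in do
  File "<stdin>", line 8, in <genexpr>
  File "fit.py", line 42, in fit
    r=minimize(cost,q0,method='Nelder-Mead',options=dict(initial_simplex=sim,xatol=1e-3,fatol=1e-5)); q0=r.x
    res = _minimize_neldermead(fun, x0, args, callback, bounds=bounds,
                               **options)
    fxcc = func(xcc)
    fx = function(np.copy(x), *(wrapper_args + args))
  File "fit.py", line 37, in cost
    return sum(np.abs(hullmask(n,model(p),b)-m).sum()/m.sum() for n,m,b in views)
  File "fit.py", line 37, in <genexpr>
    return sum(np.abs(hullmask(n,model(p),b)-m).sum()/m.sum() for n,m,b in views)
                      ~~~~~~~~^^^^^^^^^^^^^^
  File "fit.py", line 24, in hullmask
    uv=proj(n,P); l,t,w,h=box
  File "h.py", line 8, in proj
    K,r,t=cam(n); return cv2.projectPoints(np.asarray(P,float).reshape(-1,3),r,t,K,None)[0].reshape(-1,2)
          ~~~^^^
  File "h.py", line 5, in cam
    c=ctrl.calibration(n); f=192/np.tan(np.radians(c['fov_y'])/2)
ValueError: time passes only in moves, steps and waits
```

```bash
python3 - <<'E'
import re
s=open('h.py').read()
s=s.replace("def cam(n):\n    c=","import functools\n@functools.lru_cache\ndef cam(n):\n    c=")
open('h.py','w').write(s)
s=open('fit.py').read()
s=s.replace("m=(H>12)&(H<36)&(s>45)&(v>95)","m=(H>16)&(H<36)&(s>45)&(v>95)")
open('fit.py','w').write(s)
E
cat > boxes.py <<'E'
from fit import *
sc=np.array([.005,.005,.15])
def do(top,side,name,z0,hz,ut,us,tb,sb,yaws):
    mt=comp(top,'wood',tb,ut);ms=comp(side,'wood',sb,us)
    p=unproj('top',[ut],z0+hz)[0]; res={}
    for nm,V in [('top',[('top',mt,tb)]),('side',[('side',ms,sb)]),('both',[('top',mt,tb),('side',ms,sb)])]:
        best=min((fit(np.array([p[0],p[1],y]),lambda q:box3(q[0],q[1],q[2],z0,hz),V,sc) for y in yaws),key=lambda a:a[1])
        print(name,nm,np.round(best[0],4),round(best[1],4))
    return best[0],mt,ms
E
python3 - <<'E'
from boxes import *
top=np.load('pics/top0.npy');side=np.load('pics/side0.npy')
lp,mt,ms=do(top,side,'lid',.08,.012,(263.6,197.6),(257,192),(245,178,45,40),(232,178,50,40),[0,.1,-.1])
cv2.imwrite('pics/ms.png',ms*255)
pp,_,_=do(top,side,'pile',0,.024,(329.8,202.4),(277,280),(305,180,50,50),(245,255,65,55),[.2,.1,.35])
crop('top',top,(235,160,140,100),5,'c_top1.png',np.r_[proj('top',box3(*lp,.08,.012)),proj('top',box3(*pp,0,.024))])
crop('side',side,(220,170,90,140),5,'c_side1.png',np.r_[proj('side',box3(*lp,.08,.012)),proj('side',box3(*pp,0,.024))])
# copper of small cup
m=comp(top,'copper',(245,178,45,40),(275.5,200.5)); ys,xs=np.nonzero(m); print('handle px',245+xs.max()/4, 178+ys[xs>xs.max()-12].mean()/4)
E
```

```text
lid top [ 0.5193 -0.0595  0.005 ] 0.0266
lid side [ 0.5184 -0.0572 -0.0166] 0.0902
lid both [ 0.5193 -0.059   0.0047] 0.1451
pile top [ 0.5173 -0.297   0.2197] 0.0374
pile side [ 0.5152 -0.2953  0.2567] 0.0643
pile both [ 0.5167 -0.2958  0.2325] 0.1282
handle px 279.0 200.35892857142858
```

View pics/c_top1.png

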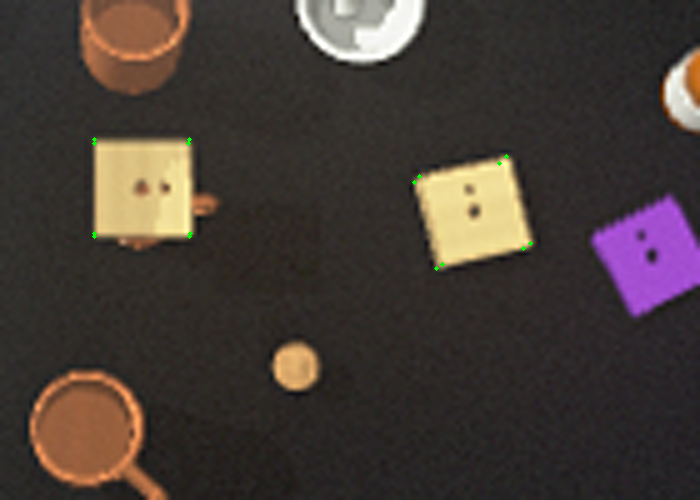

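View pics/c_side1.png

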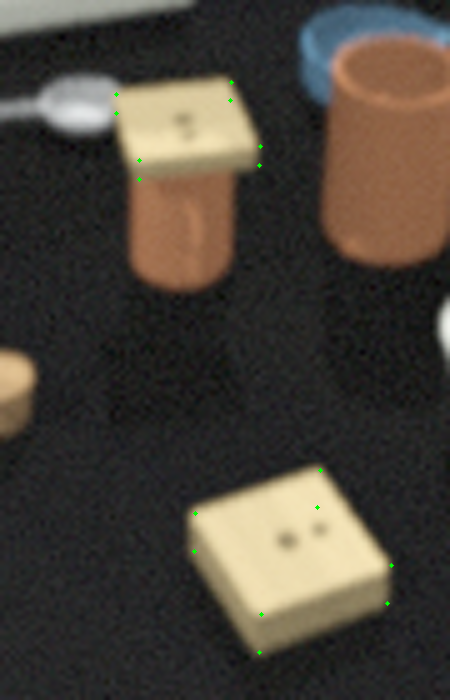

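The lid fits at (0.519,-0.0595) with yaw about 0, and the pile at (0.5165,-0.296) with yaw about 0.235. The overlays match both pictures. Next are the dish, the handle direction and the obstacles.

```bash
cat > dish.py <<'E'
from fit import *
def dishmodel(x,y,yaw,z0=.055):
    a=np.linspace(0,2*np.pi,48,endpoint=False)
    P=[[x+.032*np.cos(t),y+.032*np.sin(t),z0+h] for t in a for h in (0,.028)]
    c,s=np.cos(yaw),np.sin(yaw)
    for dx,dy,h in [(.041,.002,.026),(.041,-.002,.026),(.034,.006,.028),(.034,-.006,.028)]:
        P.append([x+c*dx-s*dy,y+s*dx+c*dy,z0+h])
    return P
E
python3 - <<'E'
from dish import *
top=np.load('pics/top0.npy');side=np.load('pics/side0.npy')
tb=(145,180,40,45);sb=(212,130,36,32)
mt=comp(top,'blue',tb,(159,208)); ms=comp(side,'blue',sb,(230,150))
z=np.load('masks0.npz'); 
mk=z['side_dish_0']; m2=cv2.resize(mk[130:162,212:248].astype(np.uint8),None,fx=4,fy=4,interpolation=cv2.INTER_LINEAR)
p=unproj('top',[(163.7,205)],.083)[0];print(p)
for nm,V in [('top',[('top',mt,tb)]),('side',[('side',ms,sb)]),('sideN',[('side',m2,sb)]),('both',[('top',mt,tb),('side',ms,sb)])]:
    for y in (0,.2,-.2):
        r=fit(np.array([p[0],p[1],y]),lambda q:dishmodel(*q),V,np.array([.005,.005,.2])); print(nm,np.round(r[0],4),round(r[1],3))
cv2.imwrite('pics/mt.png',np.hstack([mt*255,np.pad(mt*0,0)]));cv2.imwrite('pics/ms.png',ms*255)
q=r[0]
d=dishmodel(*q)
crop('top',top,(145,180,40,45),10,'c_dish1.png',proj('top',d)); crop('side',side,(205,120,50,50),10,'c_dish1s.png',proj('side',d))
# pixels -> other things
for nm,u,h in [('handle',(279.,200.4),.045),('handle',(279.,200.4),.055),('backmug rim near edge',(261.5,178),.1),('mortar',(307,160),.05),('reagentcap',(383,173),.105),('frontmug rim back',(252,235),.1),('ball',(163.6,204),.07),('pan',(164,207.5),.055),('bigdish',(219,156),.03),('beaker',(123,151),.09)]:
    print(nm,np.round(unproj('top',[u],h)[0],3))
E
```

```text
[0.49057045 0.27252054 0.083     ]
top [0.4986 0.2744 0.1456] 0.416
top [0.4985 0.2748 0.1437] 0.416
top [0.4987 0.2746 0.2569] 0.416
side [ 0.5008  0.29   -2.0524] 0.345
side [0.5009 0.2894 1.3964] 0.355
side [ 0.5012  0.2894 -0.983 ] 0.344
sideN [ 0.4992  0.2849 -1.1358] 0.206
sideN [ 0.4991  0.2849 -1.3514] 0.206
sideN [ 0.4992  0.2849 -1.0256] 0.206
both [0.5009 0.2799 0.6818] 0.813
both [0.5009 0.2798 0.6791] 0.813
both [ 0.5013  0.2808 -2.1282] 0.762
handle [ 0.516 -0.116  0.045]
handle [ 0.514 -0.115  0.055]
backmug rim near edge [ 0.582 -0.054  0.1  ]
mortar [ 0.66  -0.215  0.05 ]
reagentcap [ 0.602 -0.463  0.105]
frontmug rim back [ 0.391 -0.023  0.1  ]
ball [0.496 0.276 0.07 ]
pan [0.486 0.277 0.055]
bigdish [0.677 0.095 0.03 ]
beaker [0.674 0.417 0.09 ]
```

View pics/c_dish1.png

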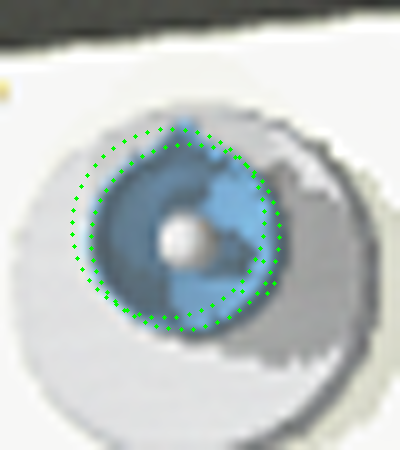

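View pics/c_dish1s.png

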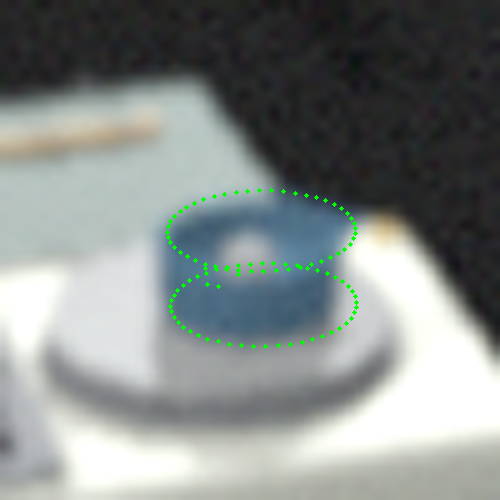

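Run:
```python
from dish import *
top=np.load('pics/top0.npy');side=np.load('pics/side0.npy')
tb=(145,180,40,45);sb=(205,120,50,50)
def blue(im,b,name):
    l,t,w,h=b; c=cv2.resize(im[t:t+h,l:l+w],(w*S,h*S),interpolation=cv2.INTER_CUBIC).astype(int)
    m=((c[...,2]-c[...,0])>28).astype(np.uint8)
    if name=='side': m[:70]=0 if False else m[:70]
    n,lab,st,_=cv2.connectedComponentsWithStats(m); k=1+np.argmax(st[1:,4]); m=(lab==k).astype(np.uint8)
    cs,_=cv2.findContours(m,cv2.RETR_EXTERNAL,cv2.CHAIN_APPROX_NONE); cs=max(cs,key=len)
    o=m*0; cv2.fillConvexPoly(o,cv2.convexHull(cs),1)
    cv2.imwrite(f'pics/m_{name}.png',cv2.resize(np.hstack([m,o])*255,None,fx=2,fy=2)); return o
mt=blue(top,tb,'top');ms=blue(side,sb,'side')
p=[.495,.275]
for nm,V in [('top',[('top',mt,tb)]),('side',[('side',ms,sb)]),('both',[('top',mt,tb),('side',ms,sb)])]:
    for y in (0,.2,-.2):
        r=fit(np.array([p[0],p[1],y]),lambda q:dishmodel(*q),V,np.array([.005,.005,.2])); print(nm,np.round(r[0],4),round(r[1],3))
    q=r[0]
    if nm!='both':
        d=dishmodel(*q)
        crop('top',top,(145,180,40,45),10,f'd_{nm}_t.png',proj('top',d)); crop('side',side,(205,120,50,50),9,f'd_{nm}_s.png',proj('side',d))
ims=[cv2.imread(f'pics/d_top_t.png'),cv2.imread('pics/d_side_s.png')]
ims=[i[:450,:450] for i in ims]; cv2.imwrite('pics/dd.png',np.hstack([np.pad(i,((0,450-i.shape[0]),(0,0),(0,0))) for i in ims])[:,:800])
```

```text
top [ 0.498   0.2776 -0.0253] 0.085
top [0.4985 0.278  0.0193] 0.086
top [ 0.4981  0.2776 -0.0054] 0.085
side [0.4993 0.2867 1.4269] 0.174
side [0.4992 0.2859 0.5456] 0.178
side [0.4991 0.2858 0.5373] 0.178
both [0.4993 0.2792 0.075 ] 0.328
both [0.4994 0.2793 0.0754] 0.329
both [0.499  0.2792 0.0576] 0.329
```

View pics/dd.png

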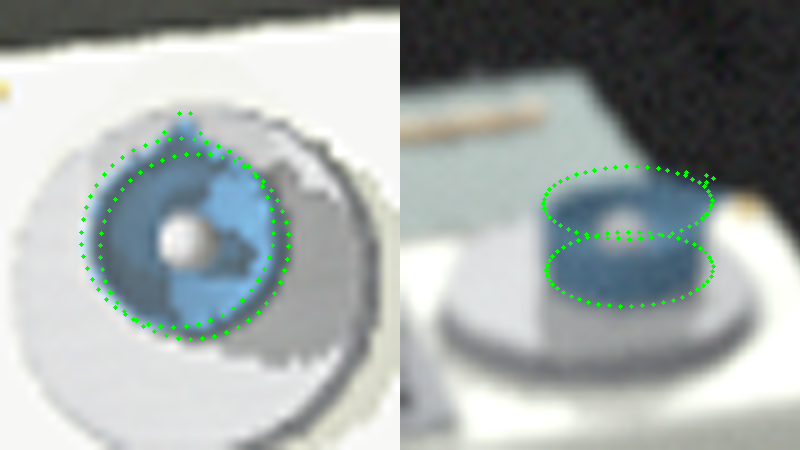

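View pics/m_top.png

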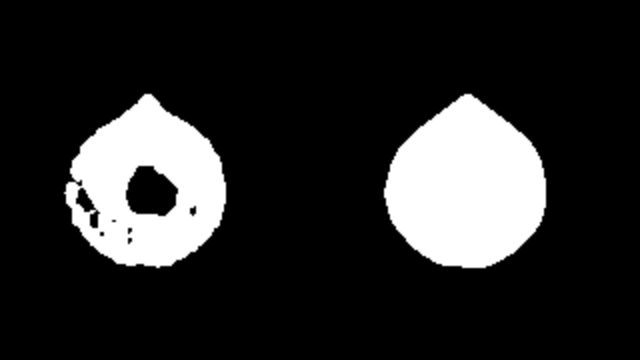

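Run:
```python
from dish import *
top=np.load('pics/top0.npy');side=np.load('pics/side0.npy')
print(unproj('top',[(163.1,203.5)],.07), proj('side',[[.498,.2776,.07]]))
tip=unproj('top',[(145+18.5-.5,180+11.9-.5)],.081)[0]; print('tip',tip, 'tip dir', np.arctan2(tip[1]-.2777,tip[0]-.498),np.hypot(tip[1]-.2777,tip[0]-.498))
a=np.linspace(0,2*np.pi,80)
pan=np.c_[.484+.06*np.cos(a),.2745+.06*np.sin(a),a*0+.055]
d=dishmodel(.498,.2777,0.0)
crop('top',top,(140,180,50,55),8,'e_t.png',np.r_[proj('top',pan),proj('top',d)]); crop('side',side,(195,115,65,60),8,'e_s.png',np.r_[proj('side',pan),proj('side',d)])
A,B=cv2.imread('pics/e_t.png'),cv2.imread('pics/e_s.png'); h=max(A.shape[0],B.shape[0])
cv2.imwrite('pics/ee.png',np.hstack([np.pad(i,((0,h-i.shape[0]),(0,0),(0,0))) for i in (A,B)])[:,:800])
```

```text
[[0.49774799 0.2774438  0.07      ]] [[229.97619435 146.46816652]]
tip [0.53721035 0.27730473 0.081     ] tip dir -0.010080446884206238 0.03921234379516987
```

View pics/ee.png

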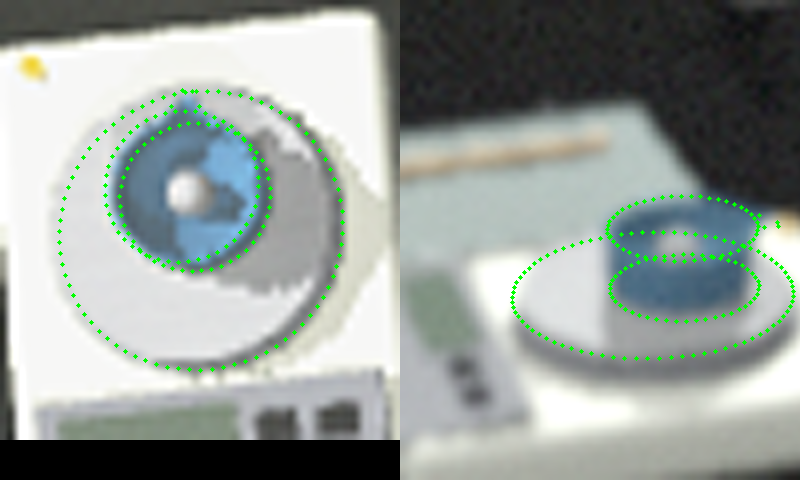

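```bash
cat >> h.py <<'E'
def rel(x,y,z,th):
    s=ctrl.get_state(); Rc=R.from_rotvec(s['tool_rot'])
    Rt=R.from_matrix(np.array([[-np.sin(th),np.cos(th),0],[np.cos(th),np.sin(th),0],[0,0,-1]]))
    rv=(Rc.inv()*Rt).as_rotvec(); sh=Rc.inv().apply(np.array([x,y,z])-s['position'])
    yv=Rc.as_matrix()[:,1]; zt=Rc.as_matrix()[:,2]
    print('t',round(s['time'],2),'pos',np.round(s['position'],4),'th',round(np.arctan2(yv[1],yv[0]),4),'tilt',np.round(zt[:2],4),'F',np.round(s['ft_force'],2),'w',round(s['grip_width']*87,1),'q',np.round(s['joint_positions'],2))
    print('turn',np.round(rv,4),'shift',np.round(sh,4))
E
python3 - <<'E'
from h import *
rel(.519,-.0595,.2355,0)
E
```

```text
t 1.2 pos [ 0.1613 -0.6297  0.2366] th -1.32 tilt [-0.     -0.0001] F [ 0.2  -0.23  0.18] w 86.9 q [ 1.33  0.32 -0.07  1.45  0.02  1.37 -0.06]
turn [ 0.00e+00  1.00e-04 -1.32e+00] shift [ 0.488  -0.4636  0.001 ]
```

Call:
step_arm([
  [[0,0,-0.06],[0.015,-0.014,0],0],
  [[0,0,-0.18],[0.039,-0.037,0],0],
  [[0,0,-0.32],[0.073,-0.07,0],0],
  [[0,0,-0.47],[0.112,-0.107,0],0],
  [[0,0,-0.62],[0.156,-0.148,0],0],
  [[0,0,-0.77],[0.2,-0.19,0],0],
  [[0,0,-0.92],[0.244,-0.232,0],0],
  [[0,0,-1.07],[0.288,-0.274,0],0],
  [[0,0,-1.2],[0.33,-0.313,0],0],
  [[0,0,-1.32],[0.366,-0.347,0],0],
])

```text
time: 2.45
position: [0.4304, -0.199, 0.2367]
tool_rot: [2.211, 2.231, -0.001]
ft_force: [0.4, -0.9, -0.5]
grip_width: 0.997
```

Run:
```python
from h import *
rel(.519,-.0595,.16,0)
```

```text
t 2.45 pos [ 0.4304 -0.199   0.2367] th 0.0088 tilt [ 0.0001 -0.0013] F [ 0.37 -0.88 -0.47] w 86.7 q [ 0.94 -0.04 -0.54  1.85 -0.02  1.32  0.41]
turn [0.0001 0.0013 0.0088] shift [0.1389 0.0898 0.0766]
```

Call:
step_arm([
  [[0,0,0],[0.035,0.022,0.01],0],
  [[0,0,0],[0.07,0.045,0.025],0],
  [[0,0,0],[0.1,0.065,0.04],0],
  [[0,0,0],[0.122,0.08,0.055],0],
  [[0,0,0],[0.134,0.087,0.067],0],
  [[0,0,0],[0.139,0.09,0.075],0],
  [[0,0,0],[0.139,0.09,0.077],0],
  [[0,0,0],[0.139,0.09,0.077],0],
  [[0,0,0],[0.139,0.09,0.077],0],
  [[0,0,0],[0.139,0.09,0.077],0],
])

```text
time: 3.7
position: [0.5198, -0.0642, 0.1599]
tool_rot: [2.222, 2.22, 0.0]
ft_force: [0.3, 0.1, 0.4]
grip_width: 1.001
```

Run:
```python
from h import *
rel(.519,-.0595,.0975,0)
for n in ['top','side']:
    im=ctrl.get_image(n); np.save(f'pics/{n}1.npy',im)
    crop(n,im,(200,150,150,120) if n=='top' else (190,110,150,140),5 if n=='top' else 4,f'g_{n}1.png')
```

```text
t 3.7 pos [ 0.5198 -0.0642  0.1599] th -0.0007 tilt [ 0.0006 -0.0005] F [0.29 0.14 0.37] w 87.1 q [ 0.73  0.16 -0.71  1.84  0.11  1.18 -0.02]
turn [ 0.0006  0.0005 -0.0007] shift [ 0.0047 -0.0008  0.0624]
```

View pics/g_side1.png

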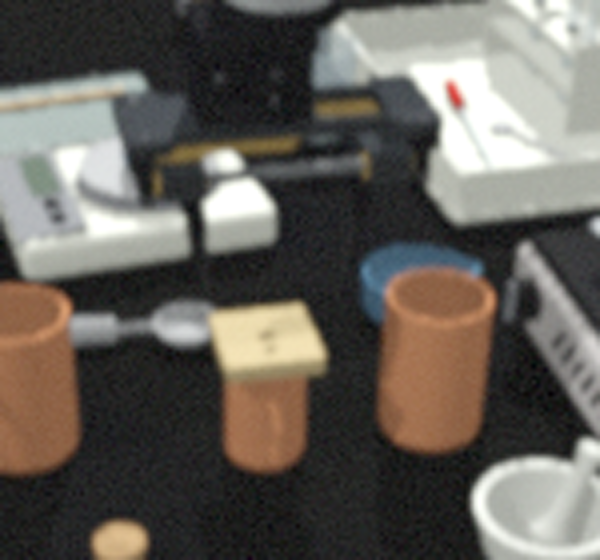

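The side view shows the open jaws straddling the lid, which is at crop (267,340), above it with the back mug clear. Now I'll descend.

Call:
step_arm([
  [[0,0,0],[0.002,0,0.004],0],
  [[0,0,0],[0.004,-0.001,0.012],0],
  [[0,0,0],[0.005,-0.001,0.022],0],
  [[0,0,0],[0.005,-0.001,0.033],0],
  [[0,0,0],[0.005,-0.001,0.044],0],
  [[0,0,0],[0.005,-0.001,0.053],0],
  [[0,0,0],[0.005,-0.001,0.059],0],
  [[0,0,0],[0.005,-0.001,0.062],0],
  [[0,0,0],[0.005,-0.001,0.062],0],
  [[0,0,0],[0.005,-0.001,0.062],0],
])

```text
time: 5.05
position: [0.519, -0.0587, 0.0979]
tool_rot: [2.221, 2.221, 0.0]
ft_force: [0.7, -0.2, -0.6]
grip_width: 0.997
```

Run:
```python
from h import *
rel(.519,-.0595,.097,0)
for n in ['top','side']:
    im=ctrl.get_image(n); np.save(f'pics/{n}2.npy',im)
    crop(n,im,(200,150,150,120) if n=='top' else (215,150,100,100),5 if n=='top' else 6,f'g_{n}2.png')
```

```text
t 5.05 pos [ 0.519  -0.0587  0.0979] th -0.0001 tilt [ 0.0006 -0.0002] F [ 0.73 -0.24 -0.57] w 86.8 q [ 0.7   0.23 -0.7   1.91  0.17  1.06 -0.07]
turn [ 0.0006  0.0002 -0.0001] shift [-0.0008  0.      0.0009]
```

View pics/g_side2.png

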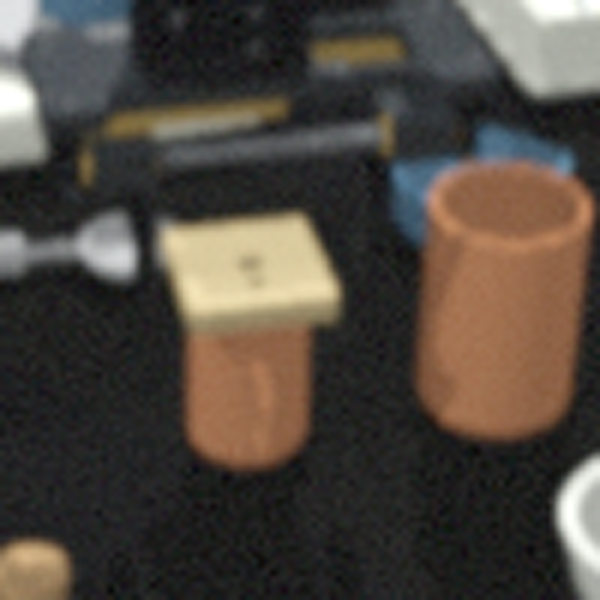

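Call:
step_arm([
  [[0,0,0],[-0.001,0,0.001],60],
  [[0,0,0],[-0.001,0,0.001],120],
  [[0,0,0],[-0.001,0,0.001],255],
  [[0,0,0],[-0.001,0,0.001],255],
  [[0,0,0],[-0.001,0,0.001],255],
  [[0,0,0],[-0.001,0,0.001],255],
  [[0,0,0],[-0.001,0,0.001],255],
  [[0,0,0],[-0.001,0,0.001],255],
  [[0,0,0],[-0.001,0,0.001],255],
  [[0,0,0],[-0.001,0,0.001],255],
], squeeze=10)

```text
time: 6.4
position: [0.5187, -0.0597, 0.0965]
tool_rot: [2.221, 2.221, -0.0]
ft_force: [-0.5, -0.2, 0.2]
grip_width: 0.732
```

Run:
```python
from h import *
rel(.519,-.0595,.15,0)
```

```text
t 6.4 pos [ 0.5187 -0.0597  0.0965] th 0.0 tilt [-0.     -0.0001] F [-0.48 -0.2   0.2 ] w 63.7 q [ 0.7   0.23 -0.7   1.91  0.17  1.06 -0.07]
turn [-0.      0.0001  0.    ] shift [ 0.0002  0.0003 -0.0535]
```

Gripped at 63.7 mm. Next I lift it slowly.

Call:
step_arm([
  [[0,0,0],[0,0,-0.002],255],
  [[0,0,0],[0,0,-0.006],255],
  [[0,0,0],[0,0,-0.012],255],
  [[0,0,0],[0,0,-0.02],255],
  [[0,0,0],[0,0,-0.029],255],
  [[0,0,0],[0,0,-0.038],255],
  [[0,0,0],[0,0,-0.046],255],
  [[0,0,0],[0,0,-0.052],255],
  [[0,0,0],[0,0,-0.054],255],
  [[0,0,0],[0,0,-0.054],255],
])

```text
time: 7.65
position: [0.5187, -0.0598, 0.1505]
tool_rot: [-2.222, -2.221, 0.0]
ft_force: [-0.5, -0.2, 0.1]
grip_width: 0.739
```

Run:
```python
from h import *
rel(.5165,-.296,.15,.235)
for n in ['top','side']:
    im=ctrl.get_image(n); np.save(f'pics/{n}3.npy',im)
crop('side',im,(215,130,100,100),6,f'g_side3.png')
```

```text
t 7.65 pos [ 0.5187 -0.0598  0.1505] th -0.0001 tilt [-0.0001 -0.0001] F [-0.46 -0.18  0.07] w 64.3 q [ 0.72  0.17 -0.71  1.86  0.12  1.16 -0.03]
turn [-1.000e-04  1.000e-04 -2.351e-01] shift [-0.2362 -0.0021  0.0005]
```

View pics/g_side3.png

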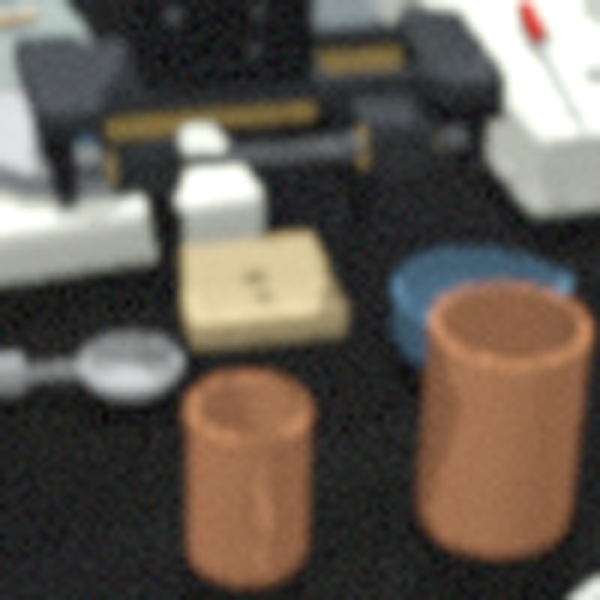

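Call:
step_arm([
  [[0,0,-0.005],[-0.005,0,0],255],
  [[0,0,-0.025],[-0.022,0,0],255],
  [[0,0,-0.055],[-0.055,-0.001,0],255],
  [[0,0,-0.095],[-0.095,-0.001,0],255],
  [[0,0,-0.14],[-0.14,-0.002,0],255],
  [[0,0,-0.18],[-0.182,-0.002,0],255],
  [[0,0,-0.21],[-0.214,-0.002,0],255],
  [[0,0,-0.23],[-0.232,-0.0024,0],255],
  [[0,0,-0.235],[-0.2377,-0.0024,0],255],
  [[0,0,-0.235],[-0.2377,-0.0024,0],255],
])

```text
time: 9.0
position: [0.5162, -0.2971, 0.1503]
tool_rot: [-1.946, -2.466, -0.0]
ft_force: [0.7, 0.8, -0.8]
grip_width: 0.737
```

Call:
step_arm([
  [[0,0,0],[0,0,0.004],255],
  [[0,0,0],[0,0,0.012],255],
  [[0,0,0],[0,0,0.023],255],
  [[0,0,0],[0,0,0.036],255],
  [[0,0,0],[0,0,0.05],255],
  [[0,0,0],[0,0,0.062],255],
  [[0,0,0],[0,0,0.072],255],
  [[0,0,0],[0,0,0.078],255],
  [[0,0,0],[0,0,0.08],255],
  [[0,0,0],[0,0,0.08],255],
])

```text
time: 10.25
position: [0.5165, -0.2975, 0.0707]
tool_rot: [1.945, 2.466, -0.0]
ft_force: [-0.7, 1.1, -0.2]
grip_width: 0.733
```

Run:
```python
from h import *
rel(.5163,-.2975,.0415,.235)
for n in ['top','side']:
    im=ctrl.get_image(n); np.save(f'pics/{n}4.npy',im)
    b=(295,165,80,80) if n=='top' else (235,210,90,100)
    crop(n,im,b,6,f'g_{n}4.png')
```

```text
t 10.25 pos [ 0.5165 -0.2975  0.0707] th 0.235 tilt [ 0.0003 -0.0003] F [-0.67  1.12 -0.22] w 63.7 q [ 0.94  0.4  -0.56  1.76  0.24  1.05  0.53]
turn [0.0002 0.0003 0.    ] shift [ 0.0001 -0.0002  0.0292]
```

View pics/g_side4.png

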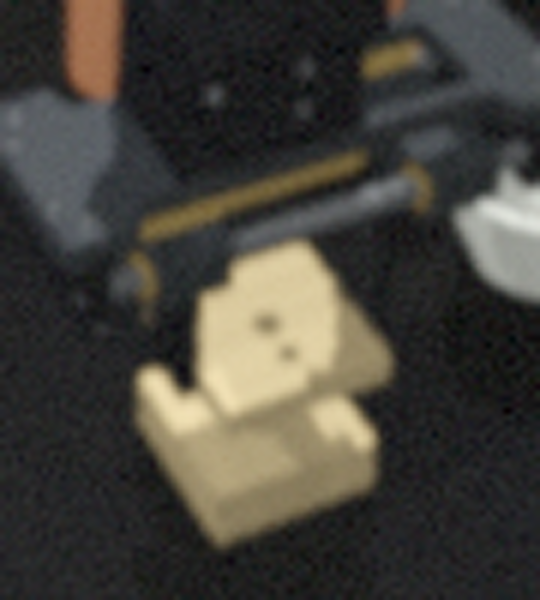

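View pics/g_top4.png

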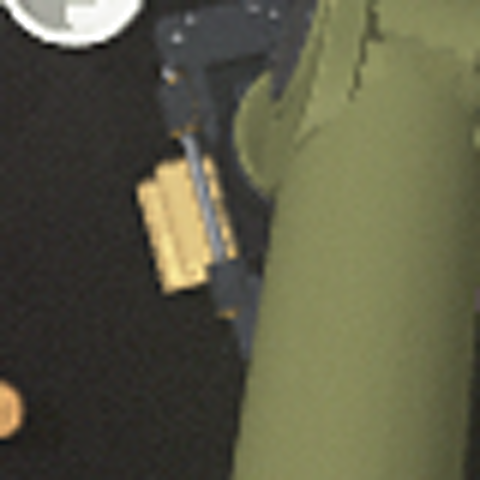

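```bash
cat > ov.py <<'E'
from boxes import *
def poly(n,img,b,s,P,col):
    uv=((proj(n,P)-[b[0],b[1]]+.5)*s).astype(int)
    for i in range(8):
        for j in range(i):
            if bin(i^j).count('1')==1: cv2.line(img,tuple(map(int,uv[i])),tuple(map(int,uv[j])),col,1)
E
python3 - <<'E'
from ov import *
for n,b in (('side',(235,210,90,100)),('top',(295,165,80,80))):
    im=cv2.imread(f'pics/g_{n}4.png')
    poly(n,im,b,6,box3(.5165,-.2975,.235,.0542,.012),(0,255,0)); poly(n,im,b,6,box3(.5173,-.297,.22,0,.024),(255,0,255)); poly(n,im,b,6,box3(.5152,-.2953,.2567,0,.024),(255,255,0))
    cv2.imwrite(f'pics/o_{n}4.png',im)
E
```

```text
(no output)
```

View pics/o_side4.png

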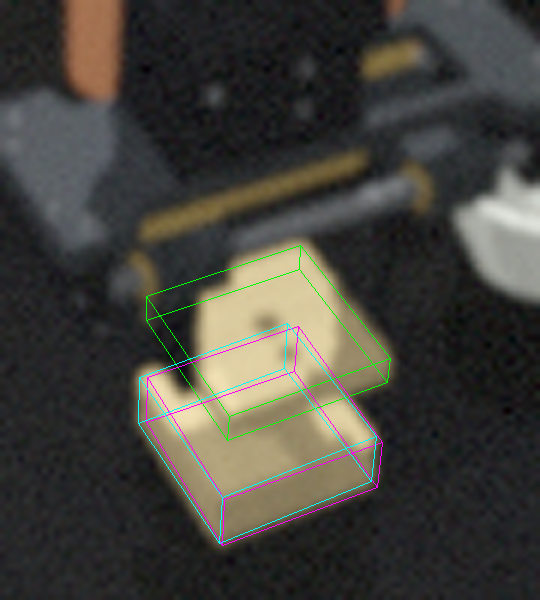

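View pics/o_top4.png

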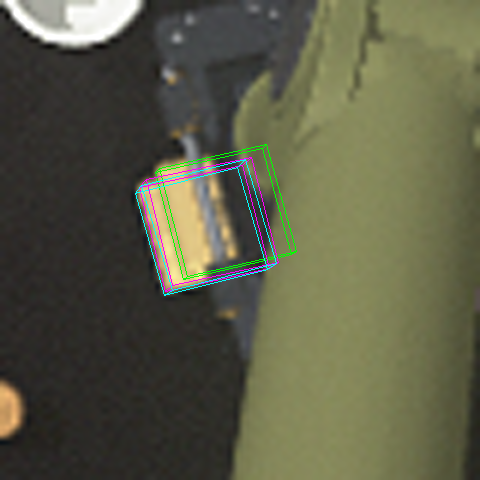

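The overlays agree: the held lid sits over the pile to within about 1 mm in both views. I'll lower it.

Call:
step_arm([
  [[0,0,0],[0,0,0.002],255],
  [[0,0,0],[0,0,0.006],255],
  [[0,0,0],[0,0,0.011],255],
  [[0,0,0],[0,0,0.016],255],
  [[0,0,0],[0,0,0.02],255],
  [[0,0,0],[0,0,0.024],255],
  [[0,0,0],[0,0,0.027],255],
  [[0,0,0],[0,0,0.028],255],
  [[0,0,0],[0,0,0.0285],255],
  [[0,0,0],[0,0,0.0285],255],
])

```text
time: 11.6
position: [0.5164, -0.2975, 0.0422]
tool_rot: [1.946, 2.466, -0.0]
ft_force: [0.1, 0.2, -0.0]
grip_width: 0.738
```

Run:
```python
from h import *
rel(.5163,-.2975,.0415,.235)
for n in ['side']:
    im=ctrl.get_image(n); np.save(f'pics/{n}5.npy',im)
    b=(235,210,90,100)
    crop(n,im,b,6,f'g_{n}5.png')
```

```text
t 11.6 pos [ 0.5164 -0.2975  0.0422] th 0.235 tilt [ 0.0001 -0.0002] F [ 0.13  0.19 -0.05] w 64.2 q [ 0.93  0.43 -0.55  1.78  0.26  1.01  0.52]
turn [0.0001 0.0002 0.    ] shift [-0.     -0.0001  0.0007]
```

View pics/g_side5.png

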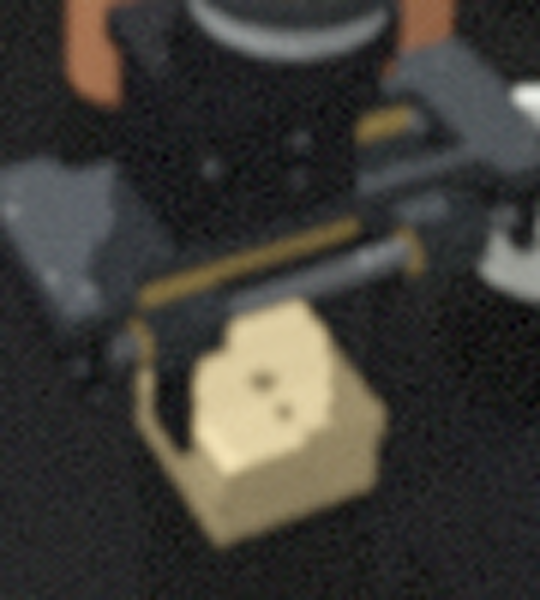

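Call:
step_arm([
  [[0,0,0],[0,0,0.0005],255],
  [[0,0,0],[0,0,0.001],255],
  [[0,0,0],[0,0,0.0015],255],
  [[0,0,0],[0,0,0.0015],255],
  [[0,0,0],[0,0,0.0015],255],
  [[0,0,0],[0,0,0.0015],255],
  [[0,0,0],[0,0,0.0015],255],
  [[0,0,0],[0,0,0.0015],255],
  [[0,0,0],[0,0,0.0015],255],
  [[0,0,0],[0,0,0.0015],255],
])

```text
time: 12.9
position: [0.5163, -0.2974, 0.0405]
tool_rot: [1.946, 2.467, -0.0]
ft_force: [-0.5, -0.4, 0.2]
grip_width: 0.739
```

Run:
```python
from h import *
rel(.5163,-.2975,.0405,.235)
```

```text
t 12.9 pos [ 0.5163 -0.2974  0.0405] th 0.235 tilt [-0.     -0.0001] F [-0.54 -0.35  0.15] w 64.3 q [ 0.93  0.44 -0.55  1.78  0.26  1.    0.52]
turn [-0.0001  0.0001 -0.    ] shift [-0.0001 -0.      0.    ]
```

Call:
step_arm([
  [[0,0,0],[0,0,0.0005],255],
  [[0,0,0],[0,0,0.0005],60],
  [[0,0,0],[0,0,0.0005],40],
  [[0,0,0],[0,0,0.0005],20],
  [[0,0,0],[0,0,0.0005],0],
  [[0,0,0],[0,0,0.0005],0],
  [[0,0,0],[0,0,0.0005],0],
  [[0,0,0],[0,0,0.0005],0],
  [[0,0,0],[0,0,0.0005],0],
  [[0,0,0],[0,0,0.0005],0],
])

```text
time: 14.15
position: [0.5163, -0.2974, 0.04]
tool_rot: [1.946, 2.467, -0.0]
ft_force: [0.2, -0.6, 0.2]
grip_width: 0.999
```

Call:
step_arm([
  [[0,0,0],[0,0,-0.003],0],
  [[0,0,0],[0,0,-0.01],0],
  [[0,0,0],[0,0,-0.022],0],
  [[0,0,0],[0,0,-0.04],0],
  [[0,0,0],[0,0,-0.065],0],
  [[0,0,0],[0,0,-0.095],0],
  [[0,0,0],[0,0,-0.125],0],
  [[0,0,0],[0,0,-0.148],0],
  [[0,0,0],[0,0,-0.158],0],
  [[0,0,0],[0,0,-0.16],0],
])

```text
time: 15.4
position: [0.5165, -0.2975, 0.2009]
tool_rot: [1.945, 2.466, -0.0]
ft_force: [-0.0, 0.0, -0.4]
grip_width: 0.998
```

Run:
```python
from h import *
rel(.498,.278,.2,1.56)
for n in ['side','top']:
    im=ctrl.get_image(n); np.save(f'pics/{n}6.npy',im)
    crop(n,im,(235,170,100,130) if n=='side' else (235,160,140,100),5,f'g_{n}6.png')
```

```text
t 15.4 pos [ 0.5165 -0.2975  0.2009] th 0.235 tilt [ 0.001 -0.001] F [-0.05  0.02 -0.38] w 86.8 q [ 0.98  0.28 -0.59  1.62  0.16  1.29  0.59]
turn [-2.000e-04  1.500e-03 -1.325e+00] shift [5.64e-01 1.16e-01 3.00e-04]
```

View pics/g_side6.png

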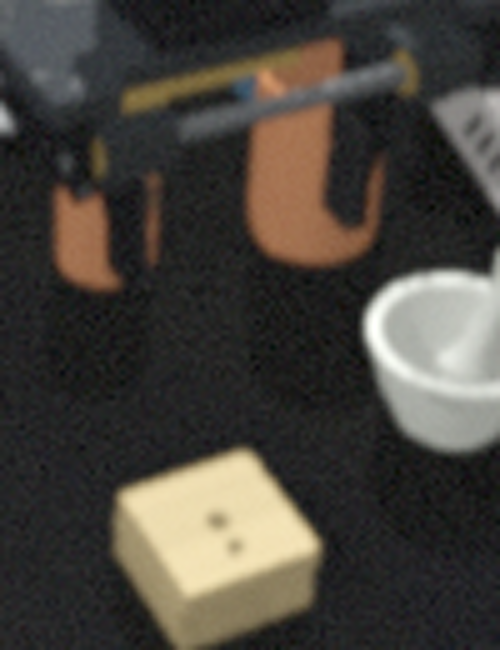

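View pics/g_top6.png

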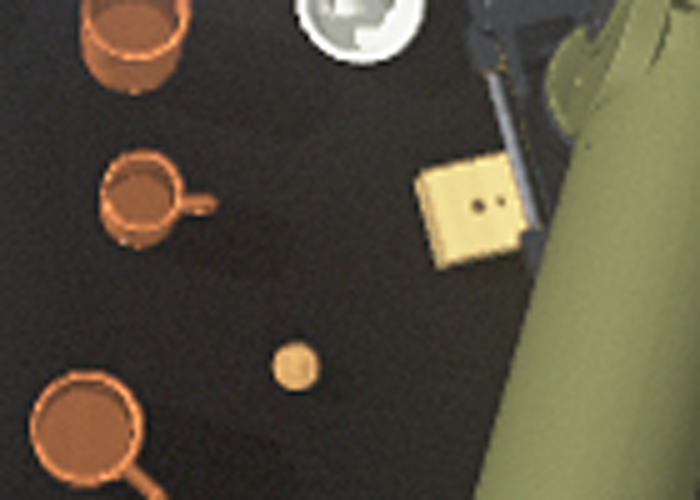

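The lid lies in line on the pile with flush edges in both views. The open cup now shows in the top view at px ~(263.5,200), so I'll measure its mouth and handle.

```bash
cat > cup.py <<'E'
from boxes import *
def cupmodel(x,y,a):
    t=np.linspace(0,2*np.pi,40,endpoint=False)
    return [[x+.027*np.cos(k),y+.027*np.sin(k),z] for k in t for z in (0,.08)]
def handle(x,y,a):
    c,s=np.cos(a),np.sin(a); P=[]
    for r in (.02,.053):
        for w in (-.0045,.0045):
            for z in (.019,.057): P.append([x+c*r-s*w,y+s*r+c*w,z])
    return P
def full(n,p,b): return np.maximum(hullmask(n,cupmodel(*p),b),hullmask(n,handle(*p),b))
E
python3 - <<'E'
from cup import *
im=np.load('pics/top6.npy'); b=(245,180,45,40)
m=comp(im,'copper',b,(263,199)); cv2.imwrite('pics/mc.png',cv2.resize(m*255,None,fx=3,fy=3))
p0=np.array([.519,-.0595,-1.6]); sc=np.array([.005,.005,.15])
cost=lambda q: np.abs(full('top',p0+q*sc,b)-m).sum()/m.sum()
q=np.zeros(3)
for k in range(3):
    r=minimize(cost,q,method='Nelder-Mead',options=dict(initial_simplex=np.vstack([q]+[q+e for e in np.eye(3)*(1 if k%2==0 else -.6)]))); q=r.x
p=p0+q*sc; print('cup top',p,r.fun)
# handle direction independent: handle mid pixels
t=np.linspace(0,2*np.pi,40); rim=np.c_[p[0]+.027*np.cos(t),p[1]+.027*np.sin(t),t*0+.08]
crop('top',im,b,12,'cupov.png',np.r_[proj('top',rim),proj('top',handle(*p))])
E
```

```text
cup top [ 0.5201169  -0.06007987 -1.6445922 ] 0.08345161546399936
```

View pics/cupov.png

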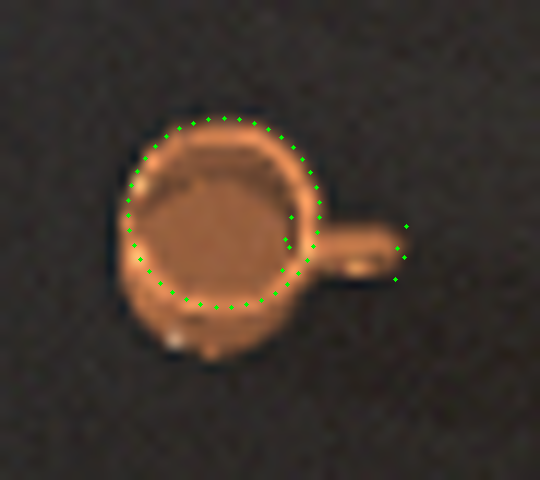

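Call:
step_arm([
  [[0,0,-0.05],[0.012,0.0025,0],0],
  [[0,0,-0.16],[0.04,0.008,0],0],
  [[0,0,-0.3],[0.085,0.0175,0],0],
  [[0,0,-0.45],[0.138,0.028,0],0],
  [[0,0,-0.6],[0.194,0.04,0],0],
  [[0,0,-0.75],[0.25,0.0515,0],0],
  [[0,0,-0.9],[0.306,0.063,0],0],
  [[0,0,-1.05],[0.362,0.0745,0],0],
  [[0,0,-1.18],[0.415,0.0855,0],0],
  [[0,0,-1.27],[0.46,0.0945,0],0],
])

```text
time: 16.75
position: [0.4996, 0.1748, 0.1996]
tool_rot: [-0.092, -3.14, 0.001]
ft_force: [0.2, -1.1, -1.0]
grip_width: 1.001
```

Run:
```python
from h import *
rel(.498,.278,.15,1.56)
```

```text
t 16.75 pos [0.4996 0.1748 0.1996] th 1.5122 tilt [-0.0007 -0.0003] F [ 0.22 -1.05 -1.01] w 87.1 q [ 0.56  0.2  -1.04  1.77  0.18  1.27  0.98]
turn [-0.0003 -0.0007 -0.0478] shift [0.0076 0.103  0.0495]
```

Call:
step_arm([
  [[0,0,-0.03],[0.003,0.035,0.005],0],
  [[0,0,-0.05],[0.005,0.063,0.012],0],
  [[0,0,-0.055],[0.007,0.084,0.022],0],
  [[0,0,-0.055],[0.0076,0.096,0.032],0],
  [[0,0,-0.055],[0.0076,0.102,0.041],0],
  [[0,0,-0.055],[0.0076,0.103,0.047],0],
  [[0,0,-0.055],[0.0076,0.103,0.05],0],
  [[0,0,-0.055],[0.0076,0.103,0.05],0],
  [[0,0,-0.055],[0.0076,0.103,0.05],0],
  [[0,0,-0.055],[0.0076,0.103,0.05],0],
])

```text
time: 18.0
position: [0.5006, 0.2751, 0.1503]
tool_rot: [0.018, 3.141, -0.0]
ft_force: [-0.4, 0.9, -0.6]
grip_width: 1.004
```

Run:
```python
from h import *
rel(.498,.278,.077,1.56)
for n in ['side','top']:
    im=ctrl.get_image(n); np.save(f'pics/{n}7.npy',im)
    crop(n,im,(180,80,100,100) if n=='side' else (120,160,100,100),5,f'g_{n}7.png')
```

```text
t 18.0 pos [0.5006 0.2751 0.1503] th 1.5597 tilt [ 0.0006 -0.    ] F [-0.44  0.85 -0.59] w 87.3 q [ 0.3   0.38 -1.02  1.73  0.35  1.22  0.75]
turn [-0.      0.0006 -0.0003] shift [0.0026 0.0029 0.0733]
```

View pics/g_side7.png

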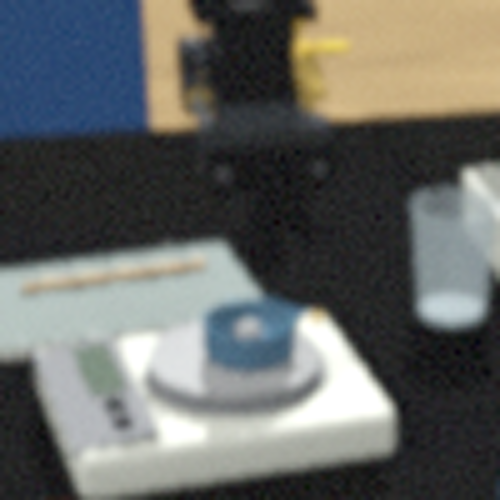

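View pics/g_top7.png

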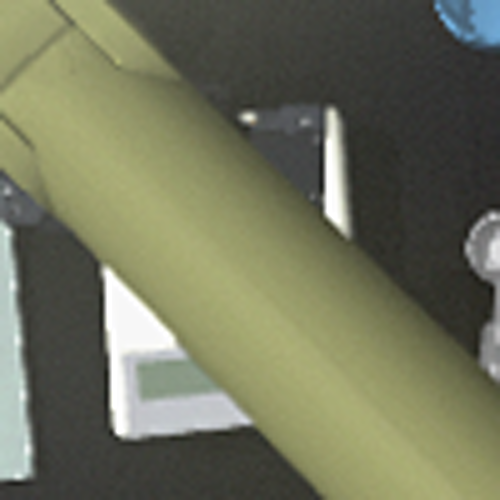

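The side view shows the dish at crop (250,333) on the pan with the ball in it, and the gripper directly above. I'll descend around it.

Call:
step_arm([
  [[0,0,0],[0.002,0.002,0.004],0],
  [[0,0,0],[0.0026,0.0029,0.012],0],
  [[0,0,0],[0.0026,0.0029,0.022],0],
  [[0,0,0],[0.0026,0.0029,0.034],0],
  [[0,0,0],[0.0026,0.0029,0.046],0],
  [[0,0,0],[0.0026,0.0029,0.057],0],
  [[0,0,0],[0.0026,0.0029,0.066],0],
  [[0,0,0],[0.0026,0.0029,0.071],0],
  [[0,0,0],[0.0026,0.0029,0.073],0],
  [[0,0,0],[0.0026,0.0029,0.073],0],
])

```text
time: 19.35
position: [0.4978, 0.2783, 0.0771]
tool_rot: [0.017, 3.141, 0.0]
ft_force: [0.7, 0.1, 0.1]
grip_width: 1.0
```

Run:
```python
from h import *
rel(.498,.278,.077,1.56)
for n in ['side']:
    im=ctrl.get_image(n); np.save(f'pics/{n}8.npy',im)
    crop(n,im,(200,110,60,60),9,f'g_{n}8.png')
```

```text
t 19.35 pos [0.4978 0.2783 0.0771] th 1.5601 tilt [0.0003 0.0001] F [0.66 0.13 0.11] w 87.0 q [ 0.24  0.46 -0.97  1.81  0.43  1.1   0.68]
turn [0.0001 0.0003 0.0001] shift [-0.0002 -0.0003  0.0001]
```

View pics/g_side8.png

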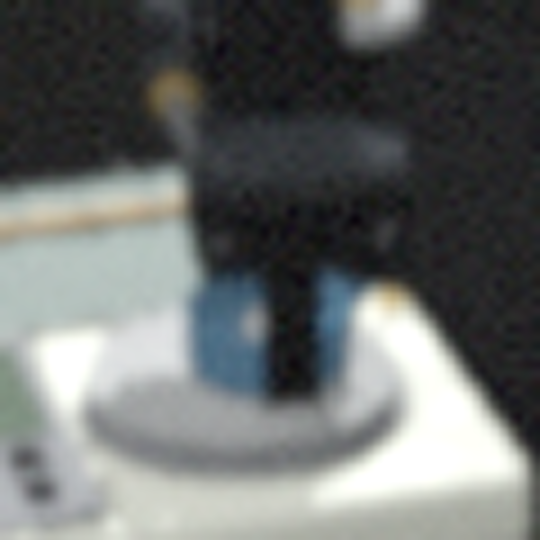

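Run:
```python
from h import *
print((proj('side',[[.498,.278,.069],[.498,.23,.069],[.498,.222,.069],[.493,.222,.069]])-[200,110]+.5)*9)
```

```text
[[274.19950506 334.63848299]
 [293.71877876 391.11086397]
 [297.09706158 400.88477652]
 [283.57666112 402.01673953]]
```

Call:
step_arm([
  [[0,0,0],[0,0,0],25],
  [[0,0,0],[0,0,0],45],
  [[0,0,0],[0,0,0],52],
  [[0,0,0],[0,0,0],56],
  [[0,0,0],[0,0,0],60],
  [[0,0,0],[0,0,0],63],
  [[0,0,0],[0,0,0],66],
  [[0,0,0],[0,0,0],69],
  [[0,0,0],[0,0,0],73],
  [[0,0,0],[0,0,0],80],
], squeeze=12)

```text
time: 20.65
position: [0.4977, 0.2781, 0.077]
tool_rot: [-0.017, -3.142, 0.0]
ft_force: [-0.0, -0.8, -0.2]
grip_width: 0.739
```

Call:
step_arm([
  [[0,0,0],[0,0,0],90],
  [[0,0,0],[0,0,0],120],
  [[0,0,0],[0,0,0],180],
  [[0,0,0],[0,0,0],255],
  [[0,0,0],[0,0,0],255],
  [[0,0,0],[0,0,-0.0003],255],
  [[0,0,0],[0,0,-0.001],255],
  [[0,0,0],[0,0,-0.002],255],
  [[0,0,0],[0,0,-0.0035],255],
  [[0,0,0],[0,0,-0.005],255],
])

```text
time: 21.9
position: [0.4977, 0.2782, 0.0821]
tool_rot: [0.017, 3.142, -0.0]
ft_force: [0.0, 0.1, -1.7]
grip_width: 0.736
```

Run:
```python
from h import *
rel(.498,.278,.13,1.56)
for n in ['side']:
    im=ctrl.get_image(n); np.save(f'pics/{n}9.npy',im)
    crop(n,im,(200,110,60,60),9,f'g_{n}9.png')
```

```text
t 21.9 pos [0.4977 0.2782 0.0821] th 1.5601 tilt [ 0. -0.] F [ 0.    0.06 -1.73] w 64.0 q [ 0.25  0.46 -0.98  1.8   0.42  1.11  0.69]
turn [-0.      0.      0.0001] shift [-0.0003 -0.0002 -0.0479]
```

View pics/g_side9.png

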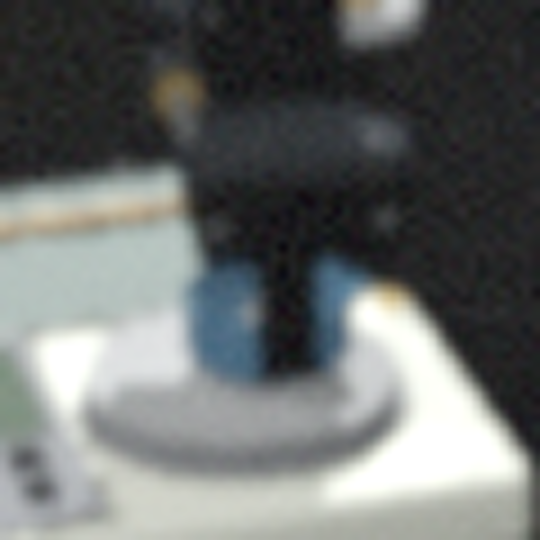

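The dish is held (wrist force -1.7 N) with the ball highlight still central. I'll lift it smoothly.

Call:
step_arm([
  [[0,0,0],[0,0,-0.001],255],
  [[0,0,0],[0,0,-0.004],255],
  [[0,0,0],[0,0,-0.009],255],
  [[0,0,0],[0,0,-0.016],255],
  [[0,0,0],[0,0,-0.024],255],
  [[0,0,0],[0,0,-0.032],255],
  [[0,0,0],[0,0,-0.04],255],
  [[0,0,0],[0,0,-0.047],255],
  [[0,0,0],[0,0,-0.051],255],
  [[0,0,0],[0,0,-0.053],255],
])

```text
time: 23.2
position: [0.4978, 0.2781, 0.1352]
tool_rot: [0.017, 3.141, -0.0]
ft_force: [-0.1, 0.4, -1.4]
grip_width: 0.734
```

Run:
```python
from h import *
rel(.522,-.0188,.135,-.06)
for n in ['side']:
    im=ctrl.get_image(n); np.save(f'pics/{n}10.npy',im)
    crop(n,im,(200,80,60,80),7,f'g_{n}10.png')
# smooth profile
N=30
s=np.arange(1,N+1)/N; f=10*s**3-15*s**4+6*s**5; print(np.round(f,3))
```

```text
t 23.2 pos [0.4978 0.2781 0.1352] th 1.56 tilt [ 0.0001 -0.0001] F [-0.09  0.39 -1.37] w 63.8 q [ 0.29  0.4  -1.02  1.75  0.36  1.2   0.73]
turn [0.00e+00 2.00e-04 1.62e+00] shift [-0.0274 -0.2966  0.0003]
[0.    0.003 0.009 0.019 0.035 0.058 0.087 0.122 0.163 0.21  0.262 0.317
 0.376 0.438 0.5   0.562 0.624 0.683 0.738 0.79  0.837 0.878 0.913 0.942
 0.965 0.981 0.991 0.997 1.    1.   ]
```

View pics/g_side10.png

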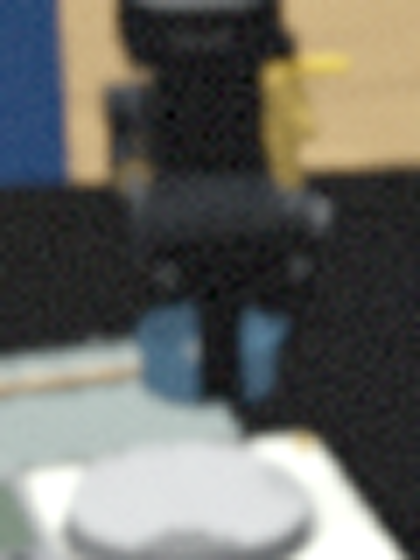

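Run:
```python
import numpy as np
d=np.array([-.0274,-.2966]); T=1.62
s=np.arange(0,31)/30; f=10*s**3-15*s**4+6*s**5
for c in range(3):
    f0=f[10*c]; ph=np.round(f0*T,2); C,S=np.cos(ph),np.sin(ph); dd=np.array([C*d[0]+S*d[1],-S*d[0]+C*d[1]])
    print('call',c+1,'phi',ph)
    for g in f[10*c+1:10*c+11]: print([[0,0,round((g-f0)*T,3)],[round((g-f0)*dd[0],4),round((g-f0)*dd[1],4),0],255],end=', ')
    print()
```

```text
call 1 phi 0.0
[[0, 0, np.float64(0.001)], [np.float64(-0.0), np.float64(-0.0001), 0], 255], [[0, 0, np.float64(0.004)], [np.float64(-0.0001), np.float64(-0.0008), 0], 255], [[0, 0, np.float64(0.014)], [np.float64(-0.0002), np.float64(-0.0025), 0], 255], [[0, 0, np.float64(0.031)], [np.float64(-0.0005), np.float64(-0.0057), 0], 255], [[0, 0, np.float64(0.057)], [np.float64(-0.001), np.float64(-0.0105), 0], 255], [[0, 0, np.float64(0.094)], [np.float64(-0.0016), np.float64(-0.0172), 0], 255], [[0, 0, np.float64(0.14)], [np.float64(-0.0024), np.float64(-0.0257), 0], 255], [[0, 0, np.float64(0.197)], [np.float64(-0.0033), np.float64(-0.0361), 0], 255], [[0, 0, np.float64(0.264)], [np.float64(-0.0045), np.float64(-0.0484), 0], 255], [[0, 0, np.float64(0.34)], [np.float64(-0.0058), np.float64(-0.0622), 0], 255], 
call 2 phi 0.34
[[0, 0, np.float64(0.084)], [np.float64(-0.0065), np.float64(-0.014), 0], 255], [[0, 0, np.float64(0.174)], [np.float64(-0.0134), np.float64(-0.0291), 0], 255], [[0, 0, np.float64(0.27)], [np.float64(-0.0208), np.float64(-0.0451), 0], 255], [[0, 0, np.float64(0.36
[... 660 characters left out ...]
)], [np.float64(-0.0257), np.float64(-0.0052), 0], 255], [[0, 0, np.float64(0.2)], [np.float64(-0.036), np.float64(-0.0072), 0], 255], [[0, 0, np.float64(0.246)], [np.float64(-0.0444), np.float64(-0.0089), 0], 255], [[0, 0, np.float64(0.282)], [np.float64(-0.0509), np.float64(-0.0103), 0], 255], [[0, 0, np.float64(0.309)], [np.float64(-0.0557), np.float64(-0.0112), 0], 255], [[0, 0, np.float64(0.326)], [np.float64(-0.0588), np.float64(-0.0118), 0], 255], [[0, 0, np.float64(0.336)], [np.float64(-0.0605), np.float64(-0.0122), 0], 255], [[0, 0, np.float64(0.339)], [np.float64(-0.0612), np.float64(-0.0123), 0], 255], [[0, 0, np.float64(0.34)], [np.float64(-0.0613), np.float64(-0.0123), 0], 255],
```

Call:
step_arm([
  [[0,0,0.001],[0,0,0],255],
  [[0,0,0.004],[0,-0.001,0],255],
  [[0,0,0.014],[0,-0.0025,0],255],
  [[0,0,0.031],[-0.0005,-0.0057,0],255],
  [[0,0,0.057],[-0.001,-0.0105,0],255],
  [[0,0,0.094],[-0.0016,-0.0172,0],255],
  [[0,0,0.14],[-0.0024,-0.0257,0],255],
  [[0,0,0.197],[-0.0033,-0.0361,0],255],
  [[0,0,0.264],[-0.0045,-0.0484,0],255],
  [[0,0,0.34],[-0.0058,-0.0622,0],255],
])

```text
time: 24.5
position: [0.5029, 0.2149, 0.135]
tool_rot: [0.556, 3.092, -0.0]
ft_force: [-0.0, -0.2, -1.7]
grip_width: 0.736
```

Call:
step_arm([
  [[0,0,0.084],[-0.0065,-0.014,0],255],
  [[0,0,0.174],[-0.0134,-0.0291,0],255],
  [[0,0,0.27],[-0.0208,-0.0451,0],255],
  [[0,0,0.369],[-0.0284,-0.0616,0],255],
  [[0,0,0.47],[-0.0362,-0.0785,0],255],
  [[0,0,0.571],[-0.044,-0.0953,0],255],
  [[0,0,0.67],[-0.0516,-0.1119,0],255],
  [[0,0,0.766],[-0.059,-0.1279,0],255],
  [[0,0,0.856],[-0.0659,-0.143,0],255],
  [[0,0,0.94],[-0.0724,-0.1569,0],255],
])

```text
time: 25.75
position: [0.5168, 0.0423, 0.1351]
tool_rot: [1.897, 2.504, -0.0]
ft_force: [0.1, 0.9, -1.7]
grip_width: 0.737
```

Call:
step_arm([
  [[0,0,0.076],[-0.0137,-0.0028,0],255],
  [[0,0,0.143],[-0.0257,-0.0052,0],255],
  [[0,0,0.2],[-0.036,-0.0072,0],255],
  [[0,0,0.246],[-0.0444,-0.0089,0],255],
  [[0,0,0.282],[-0.0509,-0.0103,0],255],
  [[0,0,0.309],[-0.0557,-0.0112,0],255],
  [[0,0,0.326],[-0.0588,-0.0118,0],255],
  [[0,0,0.336],[-0.0605,-0.0122,0],255],
  [[0,0,0.339],[-0.0612,-0.0123,0],255],
  [[0,0,0.34],[-0.0613,-0.0123,0],255],
])

```text
time: 27.0
position: [0.522, -0.0185, 0.135]
tool_rot: [-2.287, -2.154, 0.0]
ft_force: [-0.4, -1.1, -1.9]
grip_width: 0.733
```

Run:
```python
from h import *
rel(.522,-.0188,.122,-.06)
for n,b,s in [('side',(205,130,110,110),5),('top',(215,155,90,80),6)]:
    im=ctrl.get_image(n); np.save(f'pics/{n}11.npy',im)
    crop(n,im,b,s,f'g_{n}11.png')
```

```text
t 27.0 pos [ 0.522  -0.0185  0.135 ] th -0.0597 tilt [-0.  0.] F [-0.38 -1.11 -1.9 ] w 63.8 q [ 0.61  0.18 -0.68  1.87  0.12  1.13 -0.17]
turn [-0.     -0.      0.0003] shift [-0.0003 -0.      0.013 ]
```

View pics/g_side11.png

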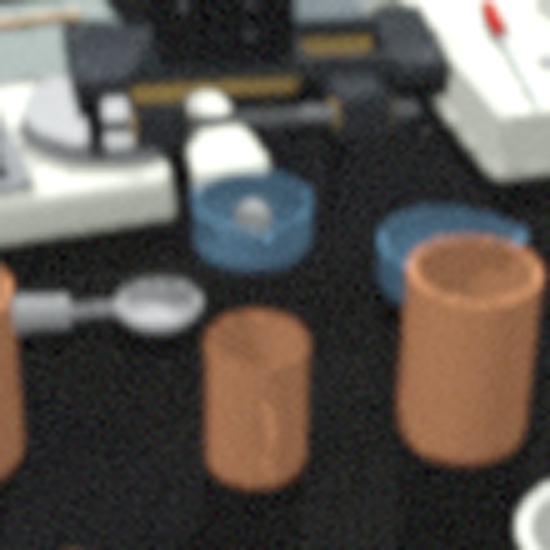

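View pics/g_top11.png

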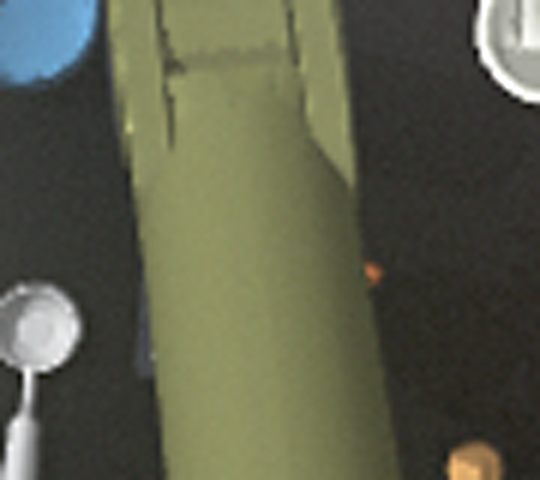

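The side view shows the dish level behind the cup, with the ball at crop (252,213) near its middle and the spout at about (265,238) pointing at the handle. I'll lower it gently 13 mm.

Call:
step_arm([
  [[0,0,0],[0,0,0.0003],255],
  [[0,0,0],[0,0,0.0012],255],
  [[0,0,0],[0,0,0.003],255],
  [[0,0,0],[0,0,0.005],255],
  [[0,0,0],[0,0,0.0075],255],
  [[0,0,0],[0,0,0.0098],255],
  [[0,0,0],[0,0,0.0115],255],
  [[0,0,0],[0,0,0.0126],255],
  [[0,0,0],[0,0,0.013],255],
  [[0,0,0],[0,0,0.013],255],
])

```text
time: 28.35
position: [0.5221, -0.0187, 0.122]
tool_rot: [2.287, 2.154, -0.0]
ft_force: [0.5, 0.3, -0.9]
grip_width: 0.736
```

Run:
```python
from dish import *
rel(.522,-.0188,.122,-.06)
im=ctrl.get_image('side'); np.save('pics/side12.npy',im); b=(225,150,60,90)
x,y,a=.522,-.0185,-1.63
d=dishmodel(x,y,a,.1)
t=np.linspace(0,2*np.pi,50); rim=np.c_[.5195+.027*np.cos(t),-.0597+.027*np.sin(t),t*0+.08]
crop('side',im,b,6,'g_side12a.png'); crop('side',im,b,6,'g_side12b.png',proj('side',np.r_[d,rim,[[.5195,-.0597,.08]],[[x,y,.115]]]))
cv2.imwrite('pics/s12.png',np.hstack([cv2.imread('pics/g_side12a.png'),cv2.imread('pics/g_side12b.png')]))
for w in ['dish','cup','lid','pile_top']:
    print(w,[(round(q['score'],2),q['rect']) for q in ctrl.cut_out('side',w)])
pp,_,_=None,None,None
im2=np.load('pics/side6.npy'); sb=(240,240,70,65)
ms=comp(im2,'wood',sb,(277,272))
for y0 in (.2,.3): print('stack side fit',[np.round(v,4) for v in fit(np.array([.516,-.296,y0]),lambda q:box3(*q,0,.036),[('side',ms,sb)],np.array([.005,.005,.15]))])
```

```text
t 28.35 pos [ 0.5221 -0.0187  0.122 ] th -0.06 tilt [ 0.     -0.0001] F [ 0.54  0.33 -0.95] w 64.1 q [ 0.6   0.2  -0.67  1.89  0.14  1.11 -0.18]
turn [0.     0.0001 0.    ] shift [-0.0001 -0.0001  0.    ]
dish [(0.64, [244.6, 168.7, 23.6, 16.4]), (0.28, [246.0, 192.4, 23.6, 34.4])]
cup [(0.84, [242.5, 189.1, 23.8, 40.1]), (0.74, [284.8, 177.2, 29.7, 44.8]), (0.72, [177.4, 178.2, 30.0, 51.9]), (0.51, [259.6, 118.1, 19.2, 21.4])]
lid [(0.77, [260.3, 259.7, 38.3, 34.2])]
pile_top [(0.72, [255.9, 314.1, 47.0, 42.5]), (0.64, [258.4, 271.4, 38.0, 24.5])]
stack side fit [array([ 0.5154, -0.2948,  0.2658]), np.float64(0.0668)]
stack side fit [array([ 0.5154, -0.295 ,  0.2567]), np.float64(0.0669)]
```

View pics/s12.png

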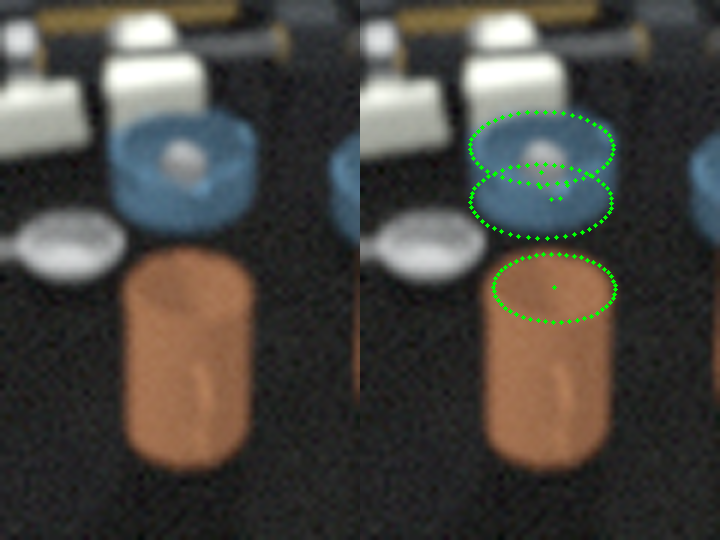

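Call:
step_arm([
  [[0,0,0],[0,-0.0003,0],255],
  [[0,0,0],[0,-0.0006,0],255],
  [[0,0,0],[0,-0.001,0],255],
  [[0,0,0],[0,-0.001,0],255],
  [[0,0,0],[0,-0.001,0],255],
  [[0,0,0],[0,-0.001,0],255],
  [[0,0,0],[0,-0.001,0],255],
  [[0,0,0],[0,-0.001,0],255],
  [[0,0,0],[0,-0.001,0],255],
  [[0,0,0],[0,-0.001,0],255],
])

```text
time: 29.85
position: [0.521, -0.0186, 0.122]
tool_rot: [2.287, 2.154, -0.0]
ft_force: [-1.0, 0.9, -1.4]
grip_width: 0.737
```

Run:
```python
from dish import *
rel(.521,-.0187,.122,-.06)
print('ball pred', (proj('side',[[.521,-.0187,.115],[.521,-.0187,.125],[.521,-.0187,.105]])-[235,155]+.5)*12)
im=ctrl.get_image('side'); np.save('pics/side13.npy',im); b=(235,155,45,50)
crop('side',im,b,12,'g_side13.png')
```

```text
t 29.85 pos [ 0.521  -0.0186  0.122 ] th -0.06 tilt [-0.0001 -0.0001] F [-1.02  0.89 -1.36] w 64.1 q [ 0.6   0.19 -0.67  1.89  0.14  1.1  -0.18]
turn [-0.0001  0.0001  0.    ] shift [-0.0001 -0.      0.    ]
ball pred [[239.4296172  285.23438535]
 [239.87992479 246.85281464]
 [238.98435617 323.18581705]]
```

View pics/g_side13.png

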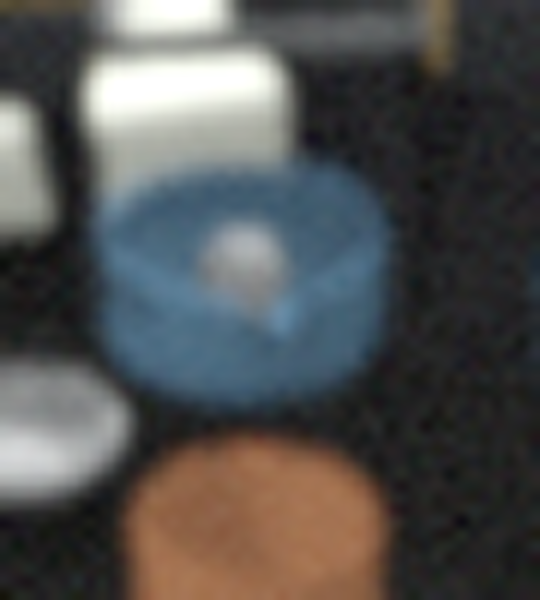

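Run:
```python
from dish import *
f=lambda P:(proj('side',P)-[235,155]+.5)*12
x,y=.521,-.0186
def ballsil(bx,by,bz):
    v=np.random.default_rng(0).normal(size=(4000,3)); v/=np.linalg.norm(v,axis=1)[:,None]
    u=f(v*.01+[bx,by,bz]); return np.round([u[:,0].min(),u[:,0].max(),u[:,1].min(),u[:,1].max()])
print('rim back outer,inner/front', f([[x,y+.032,.128],[x,y-.032,.128],[x,y-.032,.1]]).round())
print('left right', f([[x-.032,y,.128],[x+.032,y,.128]]).round())
print('tip',f([[x-.041*.059,y-.041,.126]]).round())
print('ball',ballsil(x,y,.115),'back 4mm',ballsil(x,y+.004,.115),'back 8',ballsil(x,y+.008,.116))
im=np.load('pics/side13.npy')[155:205,235:280]
print(im[15:32,18:23].mean(2).round().astype(int))
```

```text
rim back outer,inner/front [[211. 166.]
 [270. 308.]
 [268. 417.]]
left right [[ 99. 249.]
 [379. 222.]]
tip [[268. 338.]]
ball [195. 284. 241. 329.] back 4mm [191. 280. 232. 320.] back 8 [188. 276. 219. 308.]
[[ 96  90  94  90  93]
 [ 88  91  89  90  92]
 [ 97  94  95  96  89]
 [113 124 123 120 107]
 [141 155 162 155 132]
 [153 170 176 174 154]
 [146 161 168 167 154]
 [140 145 150 148 147]
 [137 136 138 137 130]
 [134 135 130 129 130]
 [129 129 128 123 129]
 [114 113 114 116 126]
 [107 105  96 100 111]
 [104 100  98  94  91]
 [104 103  99  94  90]
 [101 102  98  97  95]
 [101 100  99  94  90]]
```

Run:
```python
from dish import *
def ana(im,x,y,z,a,r0,r1):
    c=proj('side',[[x,y,z+.015]])[0]; v=np.random.default_rng(0).normal(size=(4000,3)); v/=np.linalg.norm(v,axis=1)[:,None]
    top=proj('side',v*.01+[x,y,z+.015])[:,1].min()
    rb=proj('side',[[x,y+.032,z+.028]])[0]; bf=proj('side',[[x,y-.032,z]])[0]
    print('pred balltop',top,'rimback',rb,'basefront',bf)
    for u in (c[0],rb[0],bf[0]):
        k=int(round(u)); print(k, [int(v) for v in im[r0:r1,k-1:k+2].mean((1,2))], 'B-R',[int(v) for v in (im[r0:r1,k-1:k+2,2].astype(int)-im[r0:r1,k-1:k+2,0]).mean(1)])
ana(np.load('pics/side0.npy'),.498,.2777,.055,0,134,166)
ana(np.load('pics/side13.npy'),.521,-.0186,.1,-1.63,160,195)
```

```text
pred balltop 143.5111549248721 rimback [228.49057771 139.08061029] basefront [231.51409725 154.59131633]
230 [68, 95, 130, 160, 174, 164, 136, 109, 111, 141, 170, 176, 162, 139, 115, 101, 98, 96, 96, 105, 129, 149, 158, 158, 147, 129, 117, 118, 139, 173, 197, 205] B-R [1, 5, 7, 8, 13, 22, 36, 47, 44, 30, 17, 9, 9, 23, 41, 50, 49, 50, 47, 33, 14, 6, 1, 1, 3, 3, 4, 5, 1, -4, -6, -8]
228 [152, 170, 183, 189, 190, 174, 144, 108, 103, 129, 158, 169, 161, 142, 119, 104, 103, 100, 97, 109, 132, 150, 157, 159, 153, 138, 121, 117, 135, 169, 195, 207] B-R [8, 10, 9, 9, 12, 21, 34, 43, 43, 29, 16, 9, 11, 24, 43, 51, 52, 52, 50, 35, 15, 5, 2, 3, 3, 2, 3, 5, 0, -4, -6, -7]
232 [36, 42, 59, 85, 110, 120, 118, 108, 107, 122, 140, 149, 147, 130, 109, 96, 95, 92, 93, 107, 135, 153, 159, 155, 143, 123, 115, 120, 144, 180, 203, 210] B-R [0, 1, 4, 6, 14, 30, 41, 53, 52, 48, 40, 35, 36, 42, 46, 46, 48, 48, 44, 28, 10, 4, 2, 3, 3, 2, 5, 4, 0, -5, -6, -7]
pred balltop 174.54218484988868 rimback [252.10291467 168.31718137] basefront [256.86979127 189.21666426]
254 [243, 254, 250, 223, 194, 175, 168, 159, 13
[... 197 characters left out ...]
7, 20, 35, 43, 49, 50, 51, 51, 49, 48, 34, 15, -9, -41, -63, -74, -76]
252 [242, 255, 253, 232, 201, 179, 167, 161, 143, 116, 95, 88, 93, 103, 120, 131, 132, 126, 127, 129, 123, 110, 105, 105, 105, 103, 99, 88, 64, 44, 33, 49, 77, 98, 105] B-R [-6, 0, -4, -7, -7, -6, -6, -2, 9, 30, 43, 46, 46, 43, 35, 27, 17, 13, 20, 37, 50, 53, 53, 51, 54, 53, 50, 44, 31, 12, -2, -24, -50, -66, -72]
257 [180, 210, 208, 188, 169, 156, 154, 148, 132, 111, 92, 91, 91, 107, 131, 148, 150, 140, 130, 127, 128, 125, 111, 94, 93, 95, 91, 79, 59, 42, 39, 63, 95, 113, 116] B-R [-6, -6, -6, -5, -6, -6, -7, -1, 12, 30, 43, 45, 45, 37, 26, 16, 10, 8, 9, 17, 32, 45, 48, 49, 45, 47, 46, 40, 28, 11, -4, -40, -70, -77, -81]
```

Run:
```python
from h import *
out=[]
for i in range(14):
    im=ctrl.get_image('side'); g=im.astype(int); br=g[...,2]-g[...,0]
    col=br[170:178,253:257].mean(1); k=np.argmax(col<25)
    t=170+k-1+(col[k-1]-25)/(col[k-1]-col[k])
    reg=np.clip(30-br[170:184,245:264],0,60)*(g[170:184,245:264].mean(2)>95); xs=(reg*np.arange(245,264)).sum()/reg.sum(); ys=(reg*np.arange(170,184)[:,None]).sum()/reg.sum()
    out.append((round(t,2),round(xs,2),round(ys,2)))
print(out, ctrl.get_state()['time'])
```

```text
[(np.float64(173.55), np.float64(254.68), np.float64(176.51)), (np.float64(173.54), np.float64(254.68), np.float64(176.52)), (np.float64(173.5), np.float64(254.7), np.float64(176.53)), (np.float64(173.53), np.float64(254.72), np.float64(176.54)), (np.float64(173.46), np.float64(254.73), np.float64(176.52)), (np.float64(173.45), np.float64(254.72), np.float64(176.53)), (np.float64(173.5), np.float64(254.71), np.float64(176.49)), (np.float64(173.52), np.float64(254.61), np.float64(176.48)), (np.float64(173.51), np.float64(254.65), np.float64(176.46)), (np.float64(173.51), np.float64(254.73), np.float64(176.54)), (np.float64(173.55), np.float64(254.7), np.float64(176.48)), (np.float64(173.52), np.float64(254.68), np.float64(176.48)), (np.float64(173.52), np.float64(254.68), np.float64(176.5)), (np.float64(173.51), np.float64(254.71), np.float64(176.51))] 30.6
```

Run:
```python
from bench import ctrl
print(ctrl.close_job(), ctrl.get_state()['time'])
```

```text
the job is handed in; nothing more can be done
the job is handed in; nothing more can be done
```

I put the lid on the pile, carried the dish to the cup, and handed the job in at about 30.6 s of the 64 s allowed. No verdict was reported.

- **Lid:** I lifted it off the smallest copper cup and released it on the two-lid wooden pile (not the purple one). The edges look flush in both cameras. The three-lid stack fits within 1 mm of the pile's earlier side-view fit.
- **Dish:** I lifted it off the balance, gripped at 64 mm, and turned it 1.62 rad while carrying it to the side of the cup opposite the handle. The robot's readings give no tool tilt and an underside about 2 cm over the rim. The spout is aimed along the measured handle direction, with its tip an estimated 1–3 mm from mid-mouth.
- **Ball:** It did not move over 14 consecutive pictures. The side view puts it up to 3–4 mm behind the dish's middle. I think that is within what I can measure, because no tilt shows and the limit is 8 mm.
- **Disagreements:** The side camera is off by about 1–2 mm against the top camera, which I allowed for. The arm hid the final dish pose from the top camera, so that pose was only checked from the side and by the robot's own readings.

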